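Put the queue tokens away in the push-open drawer

ROBOT

A 7-joint arm with a two-finger parallel gripper is mounted at the origin on the work surface; the furniture and walls round the work are solid. World frame = base frame: x ahead of the robot, y to its left, z up, the work surface at z = 0. Lengths are in mm, angles in rad, forces in N, time in s.
With the tool pointing down it reaches from about 425 to 925 mm from the base axis. Payload 6.8 kg.
Tool frame: the origin (TCP) lies midway between the tips of the shut fingers; the grasp point (between the pads) lies 19 mm behind it; y points along the fingers, z is the direction in which the jaws open and shut, and the axes are right-handed (so a half turn about y gives the same grasp; the last joint's range is limited). The gripper opens to 88 mm and grips with 3 to 60 N. Pads are 20 mm wide; open, the fingers measure 115 mm over their backs; the gripper's body (75 mm by 178 mm) begins 61 mm behind the grasp point.
Start: joints at [-1.366, 0.477, 0.022, 1.555, -0.011, 1.109, -0.083], TCP at [207.71, 642.266, 188.864] pointing down, gripper open.
Joint ranges: [-2.96, 2.96], [-0.34, 2.1], [-1.41, 1.46], [0.24, 2.44], [-1.37, 4.51], [0.17, 1.92], [-2.96, 2.96]. Speed limits (rad/s): [2.39, 2.39, 3.14, 3.14, 3.14, 3.14, 3.14].

INTERFACE

Orientations are given as a unit quaternion [x, y, z, w].
In Python, from rig import monitor, vision, robot gives the robot as it stands.
- The arm moves only by the tool jog_arm, never from a script. Its argument "moves" is a list of rows, each a list of 3 entries, a list of its own where there are three numbers: the finger opening in cm, from 0 to 8.78, then the shift along the tool's x, y, z in cm, then the turn about the tool's y in degrees. A call has 1 to 12 rows; each row is the pose to reach, as a shift and turn from the pose commanded when the call began, along the tool's axes at that moment; what a row does not reach only later rows make up. A row lasts 1/12 s, in which the tool goes at most 41.7 mm and 7.16 degrees, less where a joint would pass 70% of its speed; a pose out of reach is approached as far as the arm can. A call with a gripper value outside its range is refused whole. The fingers move at their own pace and stop on an object; "squeeze" is the grip in N (left out, the last holds). Time passes only in rows, so rows that repeat a pose let the fingers close. It gives the time, the measured TCP pose, the force and the opening at its end, in the units of the state.
- monitor.get_obs(): the state, without advancing time (a new reading comes with each control period).
- vision.capture(name): name is "side" or "top" or "wrist"; returns (picture, depth): 400x640x3 uint8, blue, green, red; 400x640 float32, mm along the optical axis (not along the pixel's ray), 0 where there is no reading.
- vision.calibration(name): a dict with "fx", "fy", "cx", "cy" (pixels), "T" (4x4, takes a point from camera to world coordinates). Camera axes: x right, y up, looking along -z (the intrinsics and any distortion apply to the point x, -y, -z); pixel columns grow to the right and rows downward; lengths in mm; the calibration is good to about 2 mm. A picture is of the moment at which its call begins: read the wrist's pose just before it. calibration takes no time and is no camera call; for the wrist camera it gives the pose at the moment of the call.
- robot.hand_in(): hands the job in, once; it reports no verdict.
The state is a dict: "t": time; "joint_positions": joint angles; "qd": joint speeds; "joint_torque": joint torques, N m; "tool_pos": TCP position; "orientation": TCP orientation; "wrist_force": force on the tool from outside, world axes, zero at the start; "wrist_torque": the same for the moment, N m; "finger_gap": finger opening in mm.
Only numpy, scipy, OpenCV 4.12 (cv2) and the standard library are available. Lean on these libraries where they do the work, as an engineer would, in place of code of your own. Each camera call takes 0.05 s, during which the arm holds its last target. There are 200 camera calls.

TASK

Clear up the queue tokens: press the front of the small drawer unit so that its push-latched drawer comes open, and pile all the round tokens neatly in its left compartment and all the square ones neatly in its right, flat on top of each other. The white lid with the raised grip is no token and will not stack: lay it, grip up, on the lilac booklets instead. Then push the drawer gently home, see that it has stayed latched shut and not come out again, and leave the other things on the desk where they are.

Things in the scene. Friction and masses are not known exactly. Their poses are not given: they have to be found in the camera images.
- token_unit: small white drawer unit on the desk, 200 wide x 92 deep x 66 mm high, fixed, but placed anew each start; origin: centre of its underside; x towards its back, y to the left, z up (the drawer side is -x). One full-width drawer with a grey front panel 10 mm thick.
- drawer (a joint): drawer out by, m: 0 latched shut, 0.066 out, -0.0085 inner stop. Spring 2.2 N (shut) to 1.7 N pushes it out (0.15 kg), damping 8 N per m/s. Push-push latch: shut, pressed in 7 mm or more and let go, it slides out; once out 35 mm or more, pushed in to the inner stop and let go, it stays latched. Too shallow a press changes nothing; one press too many opens it.
- drawer_front (a point): middle of the outer face of the drawer's front panel (panel 198 wide, 8 to 64 mm above the desk); rides with the drawer; axes as token_unit. Press it here towards +x of the unit. Latched shut it is 56 mm in front of the unit's origin.
- bin_left (a point): centre of the floor of the drawer's left compartment, 18 mm above the desk; rides with the drawer; axes as token_unit. Inside 76 mm front to back, 88 mm wide; when out, it is open to the sky from 38 mm in front of this point to 28 mm behind it. Above its floor the side walls reach 24 mm, the front panel 46 mm, the divider (4 mm thick) 16 mm.
- bin_right (a point): the same for the right compartment (92 mm from bin_left towards -y of the unit).
- lilac_booklets: lilac booklets lying on the desk on the right, fixed, 103 x 142 mm, flat top 17 mm above the desk; origin: centre of the underside, x across the 103 mm, y along the 142 mm.
- knob_lid: the odd piece: a pot lid that looks like a round token, white disc 38 mm across and 7 mm thick, but with a raised bar grip on top (28 mm along its x, 9 mm thick along its y, up to 20 mm above the underside), so nothing stacks on it. 15 to 31 g. Grip it by the bar or the disc. Origin: centre of the underside, z up.
- eraser: bystander: eraser in a card sleeve 20x42x11 mm, lying beside the tokens; origin: centre of the underside.
- stamp: bystander: red self-inking stamp 45x71x66 mm near the robot; origin: centre of the underside.
- correction_fluid: bystander: small white bottle, 30 mm across, 72 mm high; origin: centre of the underside.
- glue_stick: bystander: glue stick, 24 mm across, 96 mm high; origin: centre of the underside.
- round_1: round queue token, flat white plastic disc 38 mm across, 7 mm thick, may be absent; 20 g, grip it across its sides (2 to 5 mm above what it lies on). Origin: centre of the underside as first laid, z up through its thickness.
- round_2: round queue token, flat white plastic disc 38 mm across, 7 mm thick, may be absent; 20 g, grip it across its sides (2 to 5 mm above what it lies on). Origin: centre of the underside as first laid, z up through its thickness.
- round_3: round queue token, flat white plastic disc 38 mm across, 7 mm thick, may be absent; 20 g, grip it across its sides (2 to 5 mm above what it lies on). Origin: centre of the underside as first laid, z up through its thickness.
- square_1: square queue token, flat white plastic plate 36 x 36 mm, 7 mm thick, may be absent; 20 g, grip it across its sides (2 to 5 mm above what it lies on). Origin: centre of the underside as first laid, z up through its thickness.
- square_2: square queue token, flat white plastic plate 36 x 36 mm, 7 mm thick, may be absent; 20 g, grip it across its sides (2 to 5 mm above what it lies on). Origin: centre of the underside as first laid, z up through its thickness.
- square_3: square queue token, flat white plastic plate 36 x 36 mm, 7 mm thick, may be absent; 20 g, grip it across its sides (2 to 5 mm above what it lies on). Origin: centre of the underside as first laid, z up through its thickness.
Things that resemble listed ones, but are neither listed nor needed, are in the scene too. Leave any orange look-alike of the round_3 alone. Of the things that look like the knob_lid, the smaller one is meant.

How it is judged:
By the outcome, as a careful person would: the job done as asked, in the order asked, and still so for the second after the job is handed in, with the robot touching nothing.
Of round_1, round_2, round_3, square_1, square_2, square_3 only 4 to 6 are there at a start; the rules pass over those that are not, and their reading is None.
At some moment in a run one of knob_lid may be knocked a few centimetres aside while the robot is not near it.
Once in a run the grip may slacken for a moment while it holds something.
It also fails if it takes over 210 s, if anything falls off the work surface, if the arm or the gripper's body presses on something with over 40 N, if the wrist force passes 120 N, or if a joint passes its speed limit or range.

## Working session

There is one attempt and no reset: what is moved stays moved. The work goes in short steps, Python scripts to look and compute and a tool call to move; the robot and the scene stay as the last step left them, time stands still between calls to the robot, and variables do not carry over. Pictures are saved under pics/ and viewed, about 12 in all and at most 16, crops included, and the job is handed in when it is done.

Besides the shell and the picture viewer there is one more tool, called after "Call:" as a command line: name --argument value ..., lists and objects as JSON in quotes. jog_arm: Moves the arm, as the interface text tells. Its arguments: {"type":"object","properties":{"moves":{"type":"array"},"squeeze":{"type":"number"}},"required":["moves"]}

```bash
ls; mkdir -p pics; cat > h.py <<'E'
import numpy as np, cv2
from rig import monitor, vision, robot
from scipy.spatial.transform import Rotation as R
def cap(n):
    c=vision.calibration(n); p,d=vision.capture(n); return p,d,c
def pts(d,c):
    v,u=np.mgrid[0:d.shape[0],0:d.shape[1]]
    P=np.stack([(u-c['cx'])/c['fx']*d,-(v-c['cy'])/c['fy']*d,-d],-1)
    T=np.array(c['T']); return P@T[:3,:3].T+T[:3,3]
def ray(c,u,v,z):
    T=np.array(c['T']); r=T[:3,:3]@np.array([(u-c['cx'])/c['fx'],-(v-c['cy'])/c['fy'],-1]); o=T[:3,3]
    return o+r*(z-o[2])/r[2]
def tool():
    o=monitor.get_obs(); return np.array(o['tool_pos']),R.from_quat(o['orientation']).as_matrix(),o
def shift(p):
    t,M,_=tool(); return M.T@(np.array(p)-t)/10
E
python3 - <<'E'
from h import *
t,M,o=tool(); print(o); print(M.round(3))
for n in('top','side','wrist'):
    p,d,c=cap(n); cv2.imwrite(f'pics/{n}0.png',p); print(n,{k:(np.array(v).round(2).tolist()) for k,v in c.items()}); np.savez(f'{n}0.npz',p=p,d=d)
E
```

```text
pics
{'t': 0.0, 'joint_positions': array([-1.36609759,  0.47775445,  0.02237342,  1.55644203, -0.01151382,
        1.1092802 , -0.08310481]), 'qd': array([ 0.00105368,  0.0008551 ,  0.00075051,  0.000512  , -0.00090951,
       -0.00087084,  0.00132834]), 'joint_torque': array([-5.57200492e-04, -5.82856965e+01,  1.53450642e+00, -2.72595102e+01,
       -5.43355057e-02,  1.72533741e-02,  1.53098626e-04]), 'tool_pos': array([207.54655203, 641.61434985, 187.9170086 ]), 'orientation': array([ 0.69909349, -0.11019775,  0.11009708, -0.69785628]), 'wrist_force': array([ 1.18349997, -0.02543683,  0.95473855]), 'wrist_torque': array([-0.06438218,  0.05278928,  0.06093389]), 'finger_gap': 87.84543105552571}
[[ 0.951 -0.     0.308]
 [-0.308 -0.002  0.951]
 [ 0.    -1.    -0.002]]
top {'fx': 503.51, 'fy': 503.51, 'cx': 324.39, 'cy': 203.95, 'T': [[0.01, 0.99, -0.17, 169.94], [-1.0, 0.01, -0.0, 30.51], [0.0, 0.17, 0.99, 1474.95], [0.0, 0.0, 0.0, 1.0]]}
side {'fx': 362.66, 'fy': 362.66, 'cx': 321.97, 'cy': 202.18, 'T': [[0.83, 0.23, -0.5, -118.78], [-0.56, 0.33, -0.76, -813.62], [-0.01, 0.92, 0.4, 518.37], [0.0, 0.0, 0.0, 1.0]]}
wrist {'fx': 311.34, 'fy': 311.34, 'cx': 322.99, 'cy': 199.33, 'T': [[0.31, -0.92, -0.25, 139.74], [0.95, 0.3, 0.08, 663.8], [-0.0, -0.26, 0.97, 384.29], [0.0, 0.0, 0.0, 1.0]]}
```

View pics/top0.png

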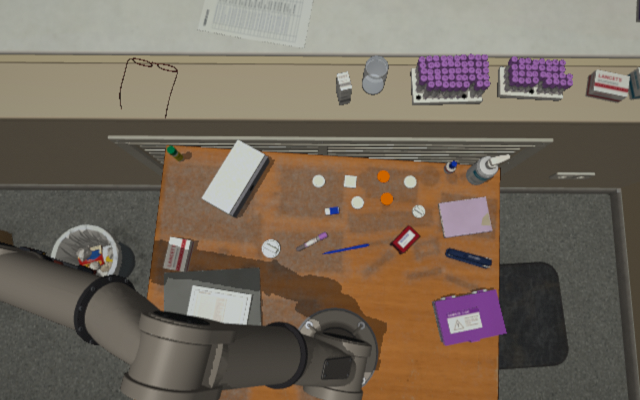

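View pics/side0.png

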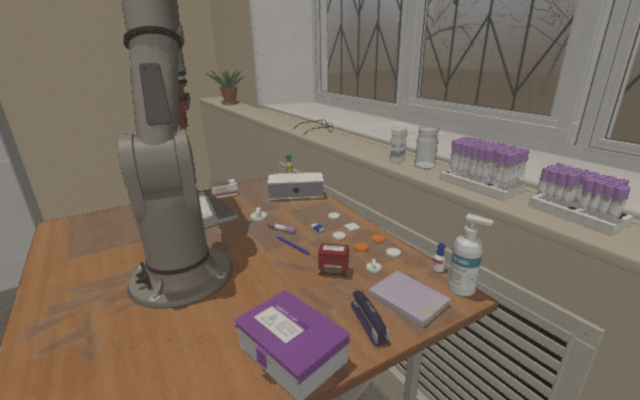

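```bash
python3 - <<'E'
from h import *
z=np.load('top0.npz'); p,d=z['p'],z['d']; c=vision.calibration('top')
W=pts(d,c)
def info(mask,name,amin=20,zz=None):
    n,l,s,ce=cv2.connectedComponentsWithStats(mask.astype(np.uint8))
    for i in range(1,n):
        if s[i,4]<amin: continue
        q=W[l==i]; cs,_=cv2.findContours((l==i).astype(np.uint8),0,1)
        r=cv2.minAreaRect(cs[0]); h=np.median(q[:,2])
        print(name,ce[i].round(1),s[i,4],'z',h.round(1),'pos',ray(c,*ce[i],7)[:2].round(1),'rect',np.round(r[1],1),round(r[2]))
roi=np.zeros(d.shape,bool); roi[140:285,160:500]=1
hsv=cv2.cvtColor(p,cv2.COLOR_BGR2HSV)
info(roi&(hsv[...,1]<45)&(hsv[...,2]>150),'white')
info(roi&(hsv[...,0]<14)&(hsv[...,1]>220)&(hsv[...,2]>180),'orange')
info(roi&(hsv[...,0]>120)&(hsv[...,0]<165)&(hsv[...,1]>15)&(hsv[...,2]>120),'lilac')
# unit top
m=roi&(W[...,2]>55)&(W[...,2]<75)
q=W[m&(W[...,1]>150)];print(cv2.minAreaRect(q[:,:2].astype(np.float32)),np.median(q[:,2]))
m=np.zeros(d.shape,bool);m[190:235,435:500]=1
q=W[m&(W[...,2]>11)&(W[...,2]<25)];print(cv2.minAreaRect(q[:,:2].astype(np.float32)),np.median(q[:,2]))
a=cv2.resize(p[135:290,195:300],None,fx=5,fy=3.8*5/3.8,interpolation=cv2.INTER_CUBIC)[:600]
b=cv2.resize(p[160:225,300:440],None,fx=5.6,fy=5.6,interpolation=cv2.INTER_CUBIC)
cv2.imwrite('pics/b.png',b)
E
```

```text
white [232.6 176.2] 2180 z 66.5 pos [504.3 306.8] rect [31.7 70.1] 31
white [489.3 164.8] 223 z 131.4 pos [ 544.6 -461.5] rect [18. 19.] 90
white [318.1 180.4] 123 z 7.2 pos [493.   51.2] rect [11. 12.] 90
white [349.9 181. ] 143 z 6.6 pos [491.8 -43.4] rect [11.8 11.9] 7
white [409.8 181.5] 123 z 7.0 pos [ 491.6 -222. ] rect [11. 12.] 90
white [357.  202.2] 125 z 6.9 pos [428.  -64.5] rect [12.1 11.6] 63
white [464.  216.4] 1521 z 17.3 pos [ 387.7 -379.5] rect [34.1 48.3] 82
white [418.5 211. ] 122 z 8.9 pos [ 402.9 -245.8] rect [12. 11.] 90
white [326.8 210.9] 30 z 9.2 pos [401.4  24.7] rect [6. 4.] 90
white [406.2 238.5] 137 z 67.0 pos [ 321.3 -207.9] rect [ 7.8 17. ] 45
white [175.1 241.3] 99 z 45.2 pos [308.5 467.2] rect [12.5  8.3] 17
white [270.2 248. ] 255 z 12.9 pos [290.7 189.1] rect [18. 17.] 90
white [310.5 241.8] 43 z 14.9 pos [309.5  71.7] rect [ 3.6 11.6] 63
white [187.1 244.6] 38 z 44.9 pos [299.  431.8] rect [3.5 9.6] 11
lilac [463.8 216.7] 1499 z 17.3 pos [ 386.6 -378.8] rect [34.7 48.1] 82
lilac [322.2 235.4] 40 z 17.3 pos [328.6  37.9] rect [4.9 8.5] 63
((437.582275390625, 328.2566833496094), (316.633056640625, 273.8753356933594), 3.9832656383514404) 66.1668617994078
((393.7721252441406, -379.2735290527344), (120.97066497802734, 145.0892791748047), 10.746362686157227) 17.203048661426237
```

View pics/b.png

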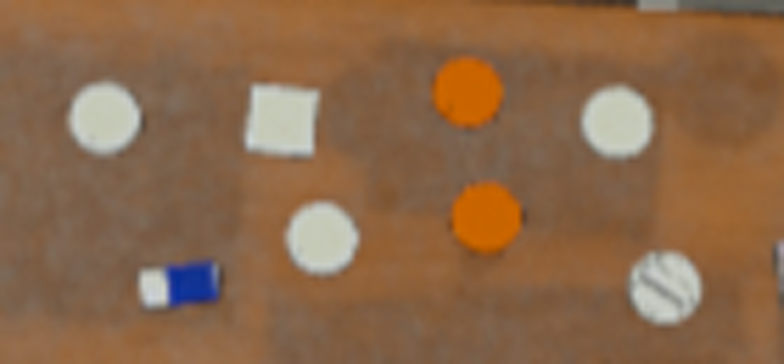

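```bash
python3 - <<'E'
from h import *
z=np.load('top0.npz'); p,d=z['p'],z['d']; c=vision.calibration('top')
W=pts(d,c)
m=np.zeros(d.shape,bool); m[135:225,195:275]=1
q=W[m&(W[...,2]>60)&(W[...,2]<70)]
r=cv2.minAreaRect(q[:,:2].astype(np.float32));print(r,np.median(q[:,2]));print(cv2.boxPoints(r))
hsv=cv2.cvtColor(p,cv2.COLOR_BGR2HSV)
w=(m&(hsv[...,1]<45)&(hsv[...,2]>150)).astype(np.uint8)
cs,_=cv2.findContours(w,0,1);k=max(cs,key=cv2.contourArea)
k=np.array([ray(c,u,v,66)[:2] for u,v in k[:,0]],np.float32); r=cv2.minAreaRect(k);print(r,cv2.boxPoints(r))
m=np.zeros(d.shape,bool);m[190:238,435:500]=1
w=(m&(hsv[...,0]>110)&(hsv[...,0]<165)&(hsv[...,1]>12)&(hsv[...,2]>120)).astype(np.uint8)
cs,_=cv2.findContours(w,0,1);k=max(cs,key=cv2.contourArea)
k=np.array([ray(c,u,v,17)[:2] for u,v in k[:,0]],np.float32); r=cv2.minAreaRect(k);print('book',r)
a=cv2.resize(p[135:225,190:290],None,fx=6,fy=6,interpolation=cv2.INTER_CUBIC)
s=np.load('side0.npz')['p'];b=cv2.resize(s[160:225,255:345],None,fx=6,fy=6,interpolation=cv2.INTER_CUBIC)
cv2.imwrite('pics/u.png',np.vstack([cv2.resize(a,None,fx=.6,fy=.6),cv2.resize(b,None,fx=2/3,fy=2/3)[:, :360]]))
E
```

```text
((490.8219299316406, 289.789794921875), (105.72708129882812, 200.21847534179688), 60.60570526123047) 65.92165419249204
[[377.65417 292.86707]
 [552.09705 194.59645]
 [603.9897  286.71252]
 [429.5468  384.98315]]
((492.4136047363281, 295.191162109375), (91.97085571289062, 199.77947998046875), 60.78952407836914) [[382.7848  303.80167]
 [557.1589  206.30547]
 [602.0424  286.58066]
 [427.66833 384.07684]]
book ((385.3770751953125, -379.9337158203125), (101.75527954101562, 137.9368438720703), 8.504676818847656)
```

View pics/u.png

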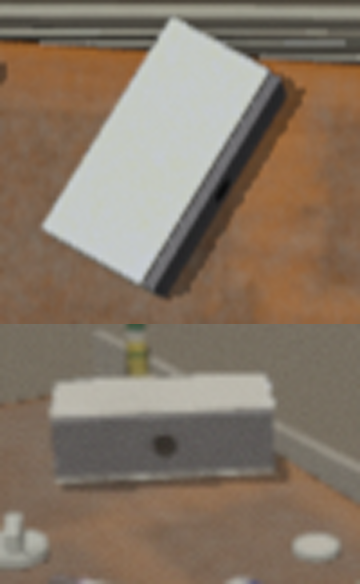

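Top view: unit with grey front at px (250,185). Candidates: white rounds (318,181), (357,202), (410,182); one white square (350,181); orange look‑alikes (384,176), (387,199), which stay put. Two lids: the small one at (419,211), 12 px ≈ 38 mm, is meant; the big one at (271,248), 18 px, is not. The close crops confirm it. First I press the drawer.

Call:
jog_arm --moves '[[0,[35.1,0,-36.1],-78.8],[0,[35.1,0,-36.1],-78.8],[0,[35.1,0,-36.1],-78.8],[0,[35.1,0,-36.1],-78.8],[0,[35.1,0,-36.1],-78.8],[0,[35.1,0,-36.1],-78.8],[0,[35.1,0,-36.1],-78.8],[0,[35.1,0,-36.1],-78.8],[0,[35.1,0,-36.1],-78.8],[0,[35.1,0,-36.1],-78.8],[0,[35.1,0,-36.1],-78.8],[0,[35.1,0,-36.1],-78.8]]' --squeeze 15

```text
t: 1.15
tool_pos: [418.6, 214.6, 188.9]
orientation: [-0.608, -0.36, 0.36, 0.609]
wrist_force: [0.7, 0.2, 0.2]
finger_gap: 11.4
```

```bash
cat >> h.py <<'E'
def st(*P):
    t,M,o=tool(); print('t',round(o['t'],2),'tcp',t.round(1),'yaw',round(np.degrees(np.arctan2(M[1,2],M[0,2])),1),'gap',round(o['finger_gap'],1),'F',np.round(o['wrist_force'],1),'j',np.degrees(o['joint_positions']).round(0))
    for p in P: print(p,'->',(M.T@(np.array(p)-t)/10).round(2))
U=np.array([492.4,295.2]);UX=np.array([.488,.873]);UY=np.array([-.873,.488])
def unit(x,y,z): return [*(U+x*UX+y*UY).round(1),z]
E
python3 -c "
from h import *
st(unit(-100,0,188),unit(-100,0,28),unit(-70,0,28))"
```

```text
t 1.15 tcp [418.6 214.6 188.9] yaw 151.3 gap 11.4 F [0.7 0.2 0.2] j [-35.   8.   0. 116.  -0.  56. 117.]
[np.float64(443.6), np.float64(207.9), 188] -> [ 0.61  0.09 -2.51]
[np.float64(443.6), np.float64(207.9), 28] -> [ 0.6  16.09 -2.52]
[np.float64(458.2), np.float64(234.1), 28] -> [ 3.6  16.09 -2.54]
```

Call:
jog_arm --moves '[[0,[0.5,0,-2.3],-0.3],[0,[0.5,0,-2.3],-0.3],[0,[0.5,5,-2.3],-0.3],[0,[0.5,8,-2.3],-0.3],[0,[0.5,12,-2.3],-0.3],[0,[0.5,16,-2.3],-0.3],[0,[0.5,16,-2.3],-0.3],[0,[0.5,16,-2.3],-0.3],[0,[0.5,16,-2.3],-0.3]]'

```text
t: 1.9
tool_pos: [441.9, 209.8, 30.5]
orientation: [-0.609, -0.361, 0.359, 0.609]
wrist_force: [0.0, -0.3, 0.3]
finger_gap: 0.4
```

```bash
python3 -c "
from h import *
st(unit(-66,0,28),unit(-60,0,28))
p,d,c=cap('wrist');cv2.imwrite('pics/w1.png',p)"
```

```text
t 1.9 tcp [441.9 209.8  30.5] yaw 151.2 gap 0.4 F [ 0.  -0.3  0.3] j [-33.  23.   1. 122.  -1.  35. 119.]
[np.float64(460.2), np.float64(237.6), 28] -> [ 3.32  0.25 -0.27]
[np.float64(463.1), np.float64(242.8), 28] -> [ 3.91  0.25 -0.27]
```

View pics/w1.png

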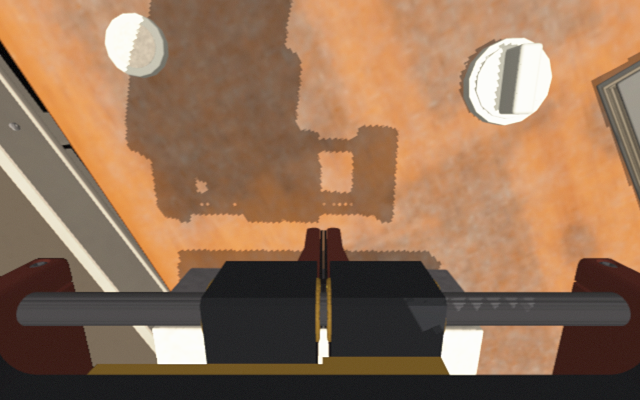

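Wrist view: gripper shut in front of the drawer face, with round A at (135,45) and the big lid at (510,82) behind it. Now a graded press.

Call:
jog_arm --moves '[[0,[1.2,0,-0.3],0],[0,[2.2,0,-0.3],0],[0,[2.8,0,-0.3],0],[0,[3.0,0,-0.3],0],[0,[3.2,0,-0.3],0],[0,[3.4,0,-0.3],0],[0,[3.6,0,-0.3],0],[0,[3.6,0,-0.3],0]]'

```text
t: 2.62
tool_pos: [461.4, 238.8, 29.7]
orientation: [0.609, 0.36, -0.36, -0.609]
wrist_force: [-1.0, -1.9, 7.7]
finger_gap: 0.8
```

```bash
python3 -c "
from h import *
st(unit(-66,0,28))"
```

```text
t 2.62 tcp [461.4 238.8  29.7] yaw 151.2 gap 0.8 F [-1.  -1.9  7.7] j [-35.  25.   1. 118.  -1.  37. 118.]
[np.float64(460.2), np.float64(237.6), 28] -> [-0.16  0.17  0.05]
```

Call:
jog_arm --moves '[[0,[0.2,0,0],0],[0,[0.4,0,0],0],[0,[0.6,0,0],0],[0,[0.7,0,0],0],[0,[0.8,0,0],0],[0,[0.8,0,0],0]]'

```text
t: 3.12
tool_pos: [464.4, 244.2, 29.5]
orientation: [0.609, 0.359, -0.36, -0.609]
wrist_force: [-3.6, -4.5, 11.2]
finger_gap: 0.2
```

Call:
jog_arm --moves '[[0,[0.2,0,0],0],[0,[0.3,0,0],0],[0,[0.3,0,0],0],[0,[-1.5,0,0],0],[0,[-4,0,0],0],[0,[-7,0,0],0],[0,[-10,0,0],0],[0,[-10,-4,0],0],[0,[-10,-8,0],0],[0,[-10,-12,0],0],[0,[-10,-15,0],0],[0,[-10,-15,0],0]]'

```text
t: 4.12
tool_pos: [420.0, 159.7, 184.8]
orientation: [0.609, 0.363, -0.356, -0.609]
wrist_force: [0.4, 0.2, -0.6]
finger_gap: 0.6
```

```bash
python3 - <<'E'
from h import *
st()
p,d,c=cap('top'); W=pts(d,c)
hsv=cv2.cvtColor(p,cv2.COLOR_BGR2HSV)
m=np.zeros(d.shape,bool); m[135:260,195:320]=1
q=W[m&(W[...,2]>12)&(W[...,2]<64)]
rel=q[:,:2]-U; a=rel@UX; b=rel@UY
k=(abs(b)<105)&(a>-140)&(a<50); print('x range',np.percentile(a[k],[1,5,50]))
s=k&(q[:,2]<25)&(q[:,2]>13);print('floor',s.sum(),np.percentile(a[s],[3,50,97]),np.percentile(b[s],[3,97]))
f=k&(q[:,2]>56);print('panel top',f.sum(),np.median(a[f]) if f.sum() else 0)
s=cap('side')[0]
cv2.imwrite('pics/o.png',np.vstack([cv2.resize(p[135:225,190:310],(600,450)),cv2.resize(s[160:230,245:365],(600,350))])[:,:])
E
```

```text
t 4.12 tcp [420.  159.7 184.8] yaw 151.1 gap 0.6 F [ 0.4  0.2 -0.6] j [-30.   6.   2. 119.  -0.  54. 123.]
x range [-122.68536507 -121.21299619  -40.75289016]
floor 258 [-101.82798553  -51.97066746  -35.7085062 ] [13.7758394  94.81856802]
panel top 275 5.709898154738349
```

Call:
jog_arm --moves '[[6.5,[-28.9,0,-13.7],85],[6.5,[-28.9,0,-13.7],85],[6.5,[-28.9,0,-13.7],85],[6.5,[-28.9,0,-13.7],85],[6.5,[-28.9,0,-13.7],85],[6.5,[-28.9,0,-13.7],85],[6.5,[-28.9,0,-13.7],85],[6.5,[-28.9,0,-13.7],85],[6.5,[-28.9,0,-13.7],85],[6.5,[-28.9,0,-13.7],85],[6.5,[-28.9,0,-13.7],85],[6.5,[-28.9,0,-13.7],85]]'

```text
t: 5.22
tool_pos: [395.8, -161.0, 177.1]
orientation: [0.692, -0.15, 0.147, -0.691]
wrist_force: [-0.0, -0.5, 0.6]
finger_gap: 64.7
```

Call:
jog_arm --moves '[[6.5,[0,0,0],85],[6.5,[0,0,0],85],[6.5,[0,0,0],85],[6.5,[0,0,0],85],[6.5,[0,0,0],85],[6.5,[0,0,0],85],[6.5,[0,0,0],85],[6.5,[0,0,0],85],[6.5,[0,0,0],85],[6.5,[0,0,0],85],[6.5,[0,0,0],85],[6.5,[0,0,0],85]]'

```text
t: 6.22
tool_pos: [395.9, -160.7, 177.1]
orientation: [-0.411, 0.577, -0.576, 0.409]
wrist_force: [0.1, 0.0, -0.2]
finger_gap: 64.7
```

```bash
python3 - <<'E'
from h import *
st()
p,d,c=cap('wrist'); cv2.imwrite('pics/w2.png',p); W=pts(d,c)
hsv=cv2.cvtColor(p,cv2.COLOR_BGR2HSV)
m=(W[...,2]>3.5)&(W[...,2]<25)&(d>0)&(hsv[...,1]<70)
n,l,s,ce=cv2.connectedComponentsWithStats(m.astype(np.uint8))
for i in range(1,n):
    if s[i,4]<150: continue
    cs,_=cv2.findContours((l==i).astype(np.uint8),0,1)
    h=np.median(W[l==i][:,2]); k=np.array([ray(c,u,v,7)[:2] for u,v in max(cs,key=len)[:,0]],np.float32)
    r=cv2.minAreaRect(k); print(ce[i].round(),s[i,4],'z',h.round(1),'rect',np.round(r[0],1),np.round(r[1],1),round(r[2],1))
E
```

```text
t 6.22 tcp [ 395.9 -160.7  177.1] yaw -19.2 gap 64.7 F [ 0.1  0.  -0.2] j [-14.   4.  30. 123.  -2.  54.  -2.]
[182.   6.] 182 z 15.4 rect [315.3  60.3] [11.  24.2] 33.8
[273.  18.] 353 z 11.3 rect [402.5   9.8] [19.2 42.9] 7.6
[510.  22.] 312 z 14.3 rect [635.9 -69.3] [49.5 14.2] 89.4
[373.  47.] 1164 z 7.6 rect [492.3 -44.5] [35.9 34.6] 84.2
[533. 156.] 1412 z 15.3 rect [ 636.  -232.1] [290.8  14.3] 89.9
[323.  87.] 897 z 7.6 rect [428.8 -65.5] [35.6 35.9] 23.7
[ 29. 164.] 7287 z 13.4 rect [ 70.3 -41.2] [206.6  75.8] 55.6
[414. 199.] 724 z 7.6 rect [ 491.  -222.7] [36.9 36.5] 75.9
[351. 237.] 659 z 8.8 rect [ 403.  -245.3] [37.3 37.2] 40.6
[369. 285.] 549 z 17.8 rect [ 399.3 -310.8] [26.4 71.5] 70.9
[373. 344.] 2986 z 17.4 rect [ 381.3 -408. ] [ 61.2 135.7] 71.0
```

View pics/w2.png

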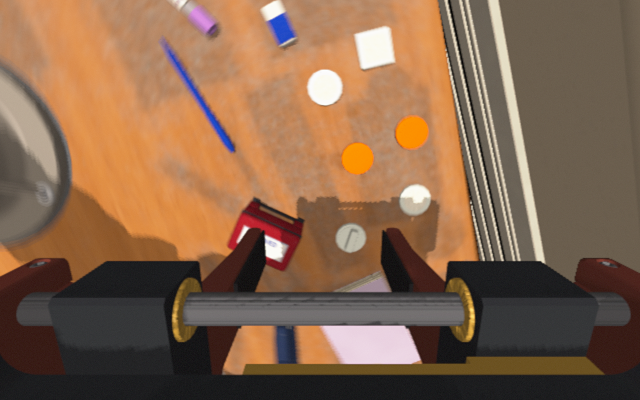

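Wrist view: tokens C (323,87), S (373,47), B (414,199) and the small lid (351,237) agree with the top view to 1–2 mm. The only bystander nearby is the stamp at (268,235). I start with round C.

```bash
cat >> h.py <<'E'
C=(428.6,-65.2);A=(493,51.2);B=(491.3,-222.4);S=(492.1,-44);LID=(403,-245.4)
E
python3 -c "
from h import *
st([*C,40],[*C,3])"
```

```text
t 6.27 tcp [ 395.9 -160.7  177.2] yaw -19.5 gap 65.5 F [-0.   0.9 -0.3] j [-14.   4.  30. 123.  -2.  54.  -3.]
[428.6, -65.2, 40] -> [-10.11  13.71  -0.06]
[428.6, -65.2, 3] -> [-10.12  17.41  -0.05]
```

Call:
jog_arm --moves '[[6.5,[-5,5,0],10],[6.5,[-10.1,10,0],10],[6.5,[-10.1,13.7,0],10],[6.5,[-10.1,13.7,0],10],[6.5,[-10.1,13.7,0],10],[6.5,[-10.1,13.7,0],10],[6.5,[-10.1,13.7,0],10]]'

```text
t: 6.85
tool_pos: [429.3, -66.4, 42.0]
orientation: [-0.361, 0.609, -0.609, 0.359]
wrist_force: [-0.1, -0.8, 1.3]
finger_gap: 64.8
```

```bash
python3 -c "
from h import *
st([*C,2.5])"
```

```text
t 6.85 tcp [429.3 -66.4  42. ] yaw -28.8 gap 64.8 F [-0.1 -0.8  1.3] j [-19.  19.  23. 129. -13.  34. -15.]
[428.6, -65.2, 2.5] -> [-0.08  3.95 -0.11]
```

Call:
jog_arm --moves '[[6.5,[-0.1,2,-0.1],0],[6.5,[-0.1,3.9,-0.1],0],[6.5,[-0.1,3.9,-0.1],0],[6.5,[-0.1,3.9,-0.1],0],[3,[-0.1,3.9,-0.1],0],[3,[-0.1,3.9,-0.1],0],[3,[-0.1,3.9,-0.1],0],[3,[-0.1,3.9,-0.1],0],[3,[-0.1,3.9,-0.1],0],[3,[-0.1,3.9,-0.1],0]]' --squeeze 20

```text
t: 7.68
tool_pos: [429.8, -63.9, 3.1]
orientation: [0.36, -0.609, 0.609, -0.36]
wrist_force: [0.1, -0.3, -0.1]
finger_gap: 30.6
```

```bash
python3 -c "
from h import *
t=tool()[0]
st([t[0],t[1],100],unit(-78,46,100),unit(-78,46,40))"
```

```text
t 7.68 tcp [429.8 -63.9   3.1] yaw -28.8 gap 30.6 F [ 0.1 -0.3 -0.1] j [-16.  23.  20. 130. -17.  28. -12.]
[np.float64(429.8110506161864), np.float64(-63.94882842638222), 100] -> [-0.   -9.69  0.  ]
[np.float64(414.2), np.float64(249.6), 100] -> [-26.72  -9.69 -16.47]
[np.float64(414.2), np.float64(249.6), 40] -> [-26.72  -3.69 -16.48]
```

```bash
python3 - <<'E'
from h import *
p,d,c=cap('wrist'); s,ds,cs=cap('side'); t,td,tc=cap('top')
np.savez('n.npz',p=p,d=d)
a=cv2.resize(p[200:400,180:480],(600,400)); 
b=cv2.resize(t[170:230,320:400],None,fx=5,fy=5,interpolation=2)[:,:400]
e=cv2.resize(s[200:270,290:380],None,fx=4,fy=4,interpolation=2)
o=np.zeros((720,800,3),np.uint8); o[:400,:600]=a;o[400:700,:400]=b;o[400:680,420:780]=e
cv2.imwrite('pics/n.png',cv2.resize(o,(660,594)))
E
```

```text
(no output)
```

View pics/n.png

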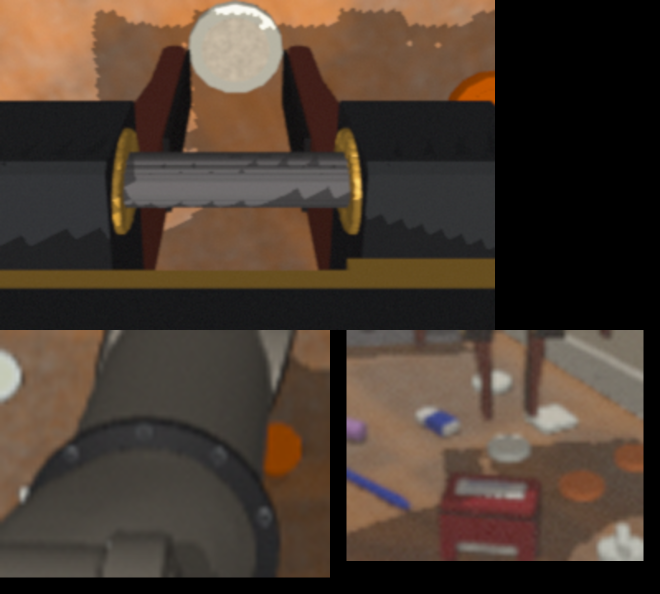

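```bash
cat >> h.py <<'E'
def tok(name,zt=7,lo=3.5,hi=25,img=None,amin=150,sat=70):
    p,d,c=cap(name); W=pts(d,c)
    if img: cv2.imwrite(img,p)
    hsv=cv2.cvtColor(p,cv2.COLOR_BGR2HSV)
    m=(W[...,2]>lo)&(W[...,2]<hi)&(d>0)&(hsv[...,1]<sat)&(hsv[...,2]>90)
    n,l,s,ce=cv2.connectedComponentsWithStats(m.astype(np.uint8))
    for i in range(1,n):
        if s[i,4]<amin: continue
        cs,_=cv2.findContours((l==i).astype(np.uint8),0,1)
        h=np.median(W[l==i][:,2]); k=np.array([ray(c,u,v,zt)[:2] for u,v in max(cs,key=len)[:,0]],np.float32)
        r=cv2.minAreaRect(k); print(ce[i].round(),s[i,4],'z',h.round(1),'rect',np.round(r[0],1),np.round(r[1],1),round(r[2],1))
    return p,d,c,W
E
python3 - <<'E'
from h import *
p,d,c,W=tok('wrist')
st()
for u,v in [(272,232),(275,240),(282,250),(285,262),(370,232),(360,250)]: print(u,v,p[v,u],W[v,u].round(1))
E
```

```text
[323.  17.] 2254 z 7.5 rect [488.   42.4] [20.4 37.3] 61.2
[628.  38.] 934 z 9.0 rect [630.6 -52.6] [55.4 15.9] 76.0
[ 38. 134.] 1938 z 14.7 rect [307.6  70.8] [15.9 51.6] 28.8
[210. 129.] 819 z 11.2 rect [399.8  23.7] [22.9 15.5] 12.4
[396. 153.] 3414 z 7.5 rect [492.  -43.7] [36.2 35.8] 84.6
[322. 228.] 2416 z 7.6 rect [428.9 -64.6] [37.6 36.1] 61.2
[516. 357.] 312 z 7.5 rect [ 505.7 -222.7] [ 9.9 28.3] 9.1
t 7.88 tcp [429.6 -64.    2.8] yaw -28.8 gap 29.9 F [-0.5  0.2  0.2] j [-16.  24.  20. 130. -17.  28. -12.]
272 232 [ 57  86 126] [396.5 -52.2   0.7]
275 240 [43 57 91] [414.2 -42.6  55.5]
282 250 [26 31 64] [418.4 -45.1  67.1]
285 262 [21 22 40] [419.9 -47.5  76.5]
370 232 [ 66  95 132] [454.9 -84.2   1. ]
360 250 [24 29 64] [449.9 -62.1  67.7]
```

```bash
python3 - <<'E'
from h import *
p,d,c=cap('wrist'); W=pts(d,c); t,M,o=tool()
L=(W-t)@M   # tool frame
m=(d>0)&(abs(L[...,2])<40)&(abs(L[...,0])<30)&(W[...,2]>9)
print(m.sum())
for s in(-1,1):
    q=m&(L[...,2]*s>3); 
    i=np.argsort(L[...,1][q])[-8:]; v,u=np.nonzero(q); print(np.c_[u[i],v[i]].tolist(), L[q][i].round(1).tolist(), )
    for y0 in range(-100,0,10):
        k=q&(L[...,1]>y0)&(L[...,1]<y0+10)
        if k.sum(): print(s,y0,k.sum(),np.percentile(L[k][:,0],[2,98]).round(0),np.percentile(L[k][:,2],[2,98]).round(0))
print(c['T'].round(3) if hasattr(c['T'],'round') else c['T'])
s,ds,cs=cap('side'); Ws=pts(ds,cs); Ls=(Ws-t)@M
m=(ds>0)&(abs(Ls[...,2])<45)&(abs(Ls[...,0])<30)&(Ws[...,2]>9)
for y0 in range(-60,0,5):
    k=m&(Ls[...,1]>y0)&(Ls[...,1]<y0+5); print('side',y0,k.sum(), np.percentile(Ls[k][:,0],[5,95]).round(0) if k.sum() else '',np.percentile(Ls[k][:,2],[5,50,95]).round(0) if k.sum() else '')
E
```

```text
36500
[[307, 251], [314, 217], [315, 213], [301, 212], [296, 236], [311, 213], [309, 221], [310, 241]] [[15.6, -6.6, -10.5], [-8.0, -6.5, -5.7], [-10.7, -6.4, -5.1], [-11.3, -6.3, -14.0], [5.1, -6.3, -17.6], [-10.6, -6.3, -7.7], [-5.2, -6.3, -9.0], [8.6, -6.2, -8.5]]
-1 -100 311 [-12.  11.] [-22. -15.]
-1 -90 326 [-12.  -3.] [-24. -15.]
-1 -80 339 [-12.   2.] [-25. -15.]
-1 -70 287 [-12.   8.] [-24. -15.]
-1 -60 230 [-12.   9.] [-24. -15.]
-1 -50 191 [-11.   9.] [-24. -15.]
-1 -40 94 [-11.   8.] [-24. -15.]
-1 -10 10 [-11.  14.] [-17.  -5.]
[[349, 260], [329, 235], [334, 224], [333, 205], [336, 223], [346, 231], [334, 233], [344, 222]] [[9.0, -33.4, 14.9], [4.3, -6.5, 3.9], [-3.2, -6.5, 7.1], [-16.0, -6.4, 6.4], [-3.9, -6.3, 8.4], [1.6, -6.3, 15.0], [3.0, -6.3, 7.2], [-4.5, -6.3, 13.6]]
1 -100 307 [-12.  11.] [15. 21.]
1 -90 334 [-12.  -3.] [15. 24.]
1 -80 342 [-12.   3.] [15. 25.]
1 -70 282 [-12.   7.] [15. 24.]
1 -60 228 [-12.   9.] [15. 23.]
1 -50 187 [-12.   9.] [15. 23.]
1 -40 93 [-11.   9.] [15. 23.]
1 -10 7 [-15.   4.] [ 4. 15.]
[[ 8.76000e-01  4.65000e-01  1.25000e-01  4.63575e+02]
 [-4.82000e-01  8.46000e-01  2.28000e-01 -1.82000e+00]
 [ 1.00000e-03 -2.60000e-01  9.66000e-01  1.99115e+02]
 [ 0.00000e+00  0.00000e+00  0.00000e+00  1.00000e+00]]
side -60 14 [-11.  13.] [-23.  15.  23.]
side -55 15 [-2. 13.] [-24.  14.  23.]
side -50 12 [-3. 12.] [-23.  15.  22.]
side -45 16 [-10.  12.] [-24.  -1.  23.]
side -40 12 [-11.  13.] [-21.  15.  19.]
side -35 0  
side -30 0  
side -25 0  
side -20 0  
side -15 0  
side -10 15 [-6. 19.] [-14.  -0.  15.]
side -5 0
```

Call:
jog_arm --moves '[[0,[0,-3,0],0],[0,[0,-6,0],0],[0,[0,-6,0],0],[0,[0,-6,0],0],[0,[0,-6,0],0],[0,[0,-6,0],0],[0,[0,-6,0],0],[0,[0,-6,0],0]]'

```text
t: 8.65
tool_pos: [428.9, -64.1, 62.1]
orientation: [-0.36, 0.609, -0.608, 0.359]
wrist_force: [0.0, 0.2, 0.0]
finger_gap: 0.6
```

```bash
cat > tip.py <<'E'
from h import *
t,M,o=tool(); st()
for n in('wrist','side'):
    p,d,c=cap(n); W=pts(d,c); L=(W-t)@M
    m=(d>0)&(abs(L[...,2])<60)&(abs(L[...,0])<14)&(W[...,2]>12)&(L[...,1]>-90)
    y=np.sort(L[...,1][m]); print(n,m.sum(),y[-12:].round(1), np.histogram(y,np.arange(-80,21,10))[0])
E
python3 tip.py
```

```text
t 8.65 tcp [428.9 -64.1  62.1] yaw -28.8 gap 0.6 F [0.  0.2 0. ] j [-21.  17.  25. 129. -11.  37. -17.]
wrist 1539 [-34.9 -34.9 -34.7 -34.5 -34.5 -34.5 -34.3 -34.3 -34.1 -34.  -33.9 -33.9] [290 450 317 246 122   0   0   0   0   0]
side 147 [-39.9 -39.4 -39.4 -38.7 -38.5 -38.5 -38.  -37.9 -36.7 -35.2 -35.  -34.2] [27 25 25 23 12  0  0  0  0  0]
```

Call:
jog_arm --moves '[[8.7,[0,0,0],0],[8.7,[0,0,0],0],[8.7,[0,0,0],0],[8.7,[0,0,0],0],[8.7,[0,0,0],0],[8.7,[0,0,0],0],[8.7,[0,0,0],0],[8.7,[0,0,0],0]]'

```text
t: 9.42
tool_pos: [429.6, -64.0, 62.9]
orientation: [-0.36, 0.609, -0.609, 0.36]
wrist_force: [0.0, 0.1, 0.1]
finger_gap: 50.1
```

```bash
python3 tip.py
```

```text
t 9.42 tcp [429.6 -64.   62.9] yaw -28.8 gap 50.1 F [0.  0.1 0.1] j [-21.  16.  25. 129. -11.  37. -17.]
wrist 3755 [-34.3 -34.3 -34.2 -34.2 -34.1 -34.  -34.  -34.  -33.9 -33.8 -33.5 -33.2] [815 705 581 470 238   0   0   0   0   0]
side 158 [-39.1 -39.1 -38.8 -38.8 -38.7 -38.7 -37.9 -37.8 -36.  -35.6 -34.4 -34.1] [28 30 27 26 12  0  0  0  0  0]
```

The fingertips sit about 34.5 mm above the reported TCP (wrist and side cameras agree, at every opening), so I aim at z_TCP = tip height − 34.5.

Call:
jog_arm --moves '[[6.5,[0,3,0],0],[6.5,[0,6,0],0],[6.5,[0,8,0],0],[6.5,[0,8.7,0],0],[6.5,[0,9.0,0],0],[6.5,[0,9.3,0],0],[6.5,[0,9.3,0],0],[6.5,[0,9.3,0],0]]'

```text
t: 10.18
tool_pos: [430.4, -64.1, -29.3]
orientation: [0.359, -0.608, 0.609, -0.36]
wrist_force: [0.6, 0.9, 0.1]
finger_gap: 65.0
```

```bash
python3 -c "
from h import *
st([428.8,-64.8,-32])
p,d,c=cap('wrist');W=pts(d,c);t,M,o=tool();L=(W-t)@M
m=(d>0)&(abs(L[...,2])>25)&(abs(L[...,2])<60)&(abs(L[...,0])<14)&(L[...,1]>-90)&(p.max(-1)<90)
y=np.sort(W[...,2][m]);print(y[:200:15].round(1))"
```

```text
t 10.18 tcp [430.4 -64.1 -29.3] yaw -28.8 gap 65.0 F [0.6 0.9 0.1] j [-14.  28.  17. 131. -20.  24.  -9.]
[428.8, -64.8, -32] -> [ 0.14  0.27 -0.11]
[-1.2  0.1  1.   5.1  5.8  6.4  6.8  7.1  7.4  7.7  8.1  8.5  8.8  9. ]
```

Call:
jog_arm --moves '[[6.5,[0.1,0.2,-0.1],0],[6.5,[0.1,0.2,-0.1],0],[3,[0.1,0.2,-0.1],0],[3,[0.1,0.2,-0.1],0],[3,[0.1,0.2,-0.1],0],[3,[0.1,0.2,-0.1],0],[3,[0.1,0.2,-0.1],0],[3,[0.1,0.2,-0.1],0]]' --squeeze 20

```text
t: 10.9
tool_pos: [428.3, -64.5, -32.1]
orientation: [-0.36, 0.609, -0.609, 0.36]
wrist_force: [-0.3, 0.7, 0.3]
finger_gap: 36.8
```

```bash
python3 -c "
from h import *
t=tool()[0]
st(unit(-78,46,70),unit(-78,46,0))"
```

```text
t 10.9 tcp [428.3 -64.5 -32.1] yaw -28.8 gap 36.8 F [-0.3  0.7  0.3] j [-14.  28.  17. 131. -20.  23.  -9.]
[np.float64(414.2), np.float64(249.6), 70] -> [-26.83 -10.21 -16.38]
[np.float64(414.2), np.float64(249.6), 0] -> [-26.83  -3.21 -16.38]
```

Call:
jog_arm --moves '[[3,[0,-3,0],0],[3,[0,-6.5,0],0],[3,[-2,-10.2,-1],0],[3,[-5,-10.2,-3],0],[3,[-8.4,-10.2,-5.1],0],[3,[-12,-10.2,-7.3],0],[3,[-15.5,-10.2,-9.5],0],[3,[-19,-10.2,-11.6],0],[3,[-22.5,-10.2,-13.7],0],[3,[-25.5,-10.2,-15.5],0],[3,[-26.8,-10.2,-16.4],0],[3,[-26.8,-10.2,-16.4],0]]'

```text
t: 11.9
tool_pos: [413.0, 254.3, 69.8]
orientation: [-0.361, 0.608, -0.607, 0.362]
wrist_force: [0.2, -0.5, 0.6]
finger_gap: 37.3
```

Call:
jog_arm --moves '[[3,[0,0,0],0],[3,[0,0,0],0]]'

```text
t: 12.07
tool_pos: [413.7, 247.8, 69.7]
orientation: [0.36, -0.609, 0.609, -0.359]
wrist_force: [-0.1, 0.2, -0.3]
finger_gap: 37.1
```

```bash
python3 -c "
from h import *
st(unit(-78,46,-12))
p,d,c,W=tok('wrist',zt=18,lo=12,hi=25,img='pics/bin.png')"
```

```text
t 12.07 tcp [413.7 247.8  69.7] yaw -28.9 gap 37.1 F [-0.1  0.2 -0.3] j [-55.  19.  20. 122. -10.  40. -57.]
[np.float64(414.2), np.float64(249.6), -12] -> [-0.19  8.17 -0.04]
[56. 15.] 215 z 20.5 rect [314.5 459.7] [26.   5.7] 79.9
[ 52. 224.] 8938 z 16.6 rect [195.4 342.6] [ 67.8 159.4] 2.6
[326. 192.] 3338 z 18.6 rect [418.7 252.5] [34. 85.] 61.1
[441. 195.] 3608 z 18.6 rect [493.4 198.5] [56.8 86.1] 59.9
[102. 341.] 966 z 17.3 rect [165.9 226.6] [41.4 31. ] 61.1
```

View pics/bin.png

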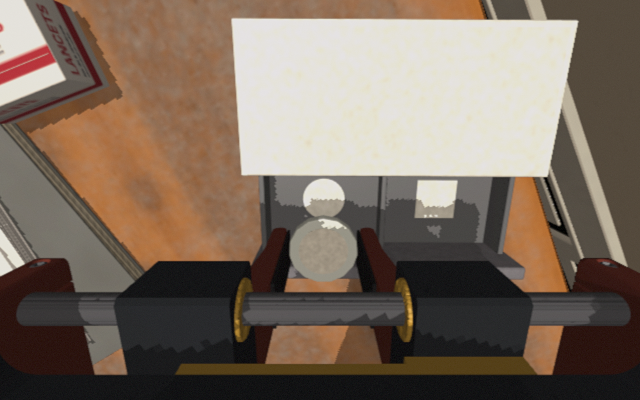

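Wrist view: the held token is at (322,250), over the left compartment. A white disc (323,197) and a white square (437,200) show on the compartment floors. I check whether they are marks or plates.

```bash
python3 - <<'E'
from h import *
p,d,c=cap('wrist');W=pts(d,c)
for n,u,v in [('disc',323,190),('disc',315,197),('floorL',285,200),('floorL',360,200),('sq',437,190),('sq',425,205),('floorR',400,215),('floorR',475,200)]: print(n,p[v,u],W[v-2:v+3,u-2:u+3].reshape(-1,3).mean(0).round(1), 'unit',((W[v,u,:2]-U)@UX).round(0),((W[v,u,:2]-U)@UY).round(0))
hsv=cv2.cvtColor(p,cv2.COLOR_BGR2HSV)
for x0,x1 in((290,365),(395,480)):
    m=np.zeros(d.shape,np.uint8); m[178:222,x0:x1]=(hsv[178:222,x0:x1,2]>195)
    cs,_=cv2.findContours(m,0,1);k=max(cs,key=cv2.contourArea)[:,0]
    q=np.array([ray(c,u,v,18)[:2] for u,v in k])-U; print(np.c_[q@UX,q@UY].min(0),np.c_[q@UX,q@UY].max(0))
E
```

```text
disc [210 227 229] [419.7 258.1  18.9] unit -68.0 45.0
disc [214 227 230] [411.1 256.1  18.8] unit -74.0 52.0
floorL [114 117 120] [388.1 265.7  18.5] unit -77.0 77.0
floorL [108 112 116] [442.2 235.9  18.6] unit -76.0 15.0
sq [211 227 229] [501.1 213.   18.6] unit -68.0 -48.0
sq [200 223 227] [487.3 206.1  18.8] unit -80.0 -39.0
floorR [69 70 73] [465.5 208.2  18.6] unit -89.0 -19.0
floorR [109 112 116] [525.2 189.9  18.4] unit -76.0 -80.0
[-82.67024437  28.83538911] [-58.90872972  61.85942381]
[-82.19658024 -62.79873646] [-59.23745045 -30.90281174]
```

The marks are painted (z 18.7, same as the floor), centred at unit x ≈ −74. I'll pile on them.

```bash
python3 -c "
from h import *
st(unit(-75,46,-13))"
```

```text
t 12.17 tcp [413.9 247.5  69.8] yaw -29.0 gap 36.8 F [-0.2 -0.1 -0.2] j [-55.  19.  20. 122. -10.  40. -57.]
[np.float64(415.6), np.float64(252.2), -13] -> [-0.5   8.28 -0.08]
```

Call:
jog_arm --moves '[[3,[-0.5,2,-0.1],0],[3,[-0.5,4,-0.1],0],[3,[-0.5,6,-0.1],0],[3,[-0.5,7.2,-0.1],0],[3,[-0.5,7.8,-0.1],0],[3,[-0.5,8.2,-0.1],0],[3,[-0.5,8.2,-0.1],0],[3,[-0.5,8.2,-0.1],0]]'

```text
t: 12.83
tool_pos: [415.8, 254.1, -11.6]
orientation: [-0.359, 0.609, -0.609, 0.36]
wrist_force: [0.2, 0.4, 0.4]
finger_gap: 37.1
```

```bash
python3 -c "
from h import *
st(unit(-75,46,-13))"
```

```text
t 12.83 tcp [415.8 254.1 -11.6] yaw -28.9 gap 37.1 F [0.2 0.4 0.4] j [-52.  28.  16. 124. -15.  30. -53.]
[np.float64(415.6), np.float64(252.2), -13] -> [0.18 0.14 0.07]
```

Call:
jog_arm --moves '[[3,[0.1,0.2,0],0],[3,[0.1,0.25,0],0],[3,[0.1,0.25,0],0],[5.2,[0.1,0.25,0],0],[5.2,[0.1,0.25,0],0],[5.2,[0.1,0.25,0],0],[5.2,[0.1,-1,0],0],[5.2,[0.1,-4,0],0],[5.2,[0.1,-8,0],0],[5.2,[0.1,-8,0],0],[5.2,[0.1,-8,0],0]]'

```text
t: 13.75
tool_pos: [416.2, 254.7, 69.7]
orientation: [-0.358, 0.609, -0.608, 0.362]
wrist_force: [0.7, -0.3, -0.4]
finger_gap: 52.2
```

```bash
python3 -c "
from h import *
st([*A,20],[*A,-32])
tok('wrist',zt=25,lo=21,hi=29)"
```

```text
t 13.75 tcp [416.2 254.7  69.7] yaw -28.8 gap 52.2 F [ 0.7 -0.3 -0.4] j [-56.  20.  20. 122. -11.  40. -57.]
[493, 51.2, 20] -> [14.16  4.93 16.53]
[493, 51.2, -32] -> [14.18 10.13 16.52]
[68. 60.] 595 z 25.9 rect [307.2 434.2] [69.6 36.4] 48.3
[322. 208.] 1630 z 25.5 rect [414.7 253.4] [36.2 37.3] 61.2
[ 11. 249.] 727 z 27.0 rect [169.4 352.8] [42.  21.5] 80.4
```

Placed neatly at unit (−74, 47), z 25.5. Next is round A.

Call:
jog_arm --moves '[[6.5,[2.5,0,2.9],0],[6.5,[5,0,5.8],0],[6.5,[7.5,0,8.7],0],[6.5,[10,0,11.6],0],[6.5,[12.5,0,14.5],0],[6.5,[14.2,0,16.5],0],[6.5,[14.2,2,16.5],0],[6.5,[14.2,5,16.5],0],[6.5,[14.2,8,16.5],0],[6.5,[14.2,8,16.5],0],[6.5,[14.2,8,16.5],0]]'

```text
t: 14.72
tool_pos: [488.5, 48.7, -14.0]
orientation: [-0.362, 0.609, -0.608, 0.358]
wrist_force: [-0.1, -0.5, -0.5]
finger_gap: 64.9
```

```bash
python3 -c "
from h import *
st([*A,-32])
tok('wrist')"
```

```text
t 14.72 tcp [488.5  48.7 -14. ] yaw -28.8 gap 64.9 F [-0.1 -0.5 -0.5] j [-28.  29.  18. 123. -18.  30. -25.]
[493, 51.2, -32] -> [-0.44  1.8   0.28]
[22.  7.] 628 z 18.4 rect [416.  229.6] [ 5.8 23. ] 61.1
[168.   7.] 2690 z 18.4 rect [477.9 195.2] [ 6.2 95.1] 61.1
[567. 125.] 3927 z 15.4 rect [636.6  28.6] [167.6  15.9] 89.7
[327. 230.] 2911 z 7.5 rect [492.9  51. ] [38.3 36.7] 61.3
[390. 345.] 1772 z 7.6 rect [490.  -41.8] [38.7 30.3] 83.6
```

Call:
jog_arm --moves '[[6.5,[-0.4,1.0,0.3],0],[6.5,[-0.4,1.5,0.3],0],[6.5,[-0.4,1.7,0.3],0],[6.5,[-0.4,1.7,0.3],0],[6.5,[-0.4,1.7,0.3],0],[3,[-0.4,1.7,0.3],0],[3,[-0.4,1.7,0.3],0],[3,[-0.4,1.7,0.3],0],[3,[-0.4,1.7,0.3],0],[3,[-0.4,1.7,0.3],0],[3,[-0.4,1.7,0.3],0]]'

```text
t: 15.68
tool_pos: [495.6, 51.5, -29.0]
orientation: [-0.36, 0.609, -0.609, 0.36]
wrist_force: [0.1, 0.0, 1.8]
finger_gap: 36.3
```

```bash
python3 -c "
from h import *
st([414.7,253.4,70])"
```

```text
t 15.68 tcp [495.6  51.5 -29. ] yaw -28.8 gap 36.3 F [0.1 0.  1.8] j [-27.  31.  17. 123. -19.  29. -24.]
[414.7, 253.4, 70] -> [-13.79  -9.9  -16.82]
```

Call:
jog_arm --moves '[[3,[0,-3,0],0],[3,[0,-6.5,0],0],[3,[0,-9.9,0],0],[3,[-2,-9.9,-2.5],0],[3,[-4.5,-9.9,-5.5],0],[3,[-7,-9.9,-8.5],0],[3,[-9.4,-9.9,-11.4],0],[3,[-11.8,-9.9,-14.4],0],[3,[-13.8,-9.9,-16.8],0],[3,[-13.8,-9.9,-16.8],0],[3,[-13.8,-9.9,-16.8],0],[3,[-13.8,-9.9,-16.8],0]]'

```text
t: 16.68
tool_pos: [414.9, 252.6, 69.8]
orientation: [0.36, -0.609, 0.609, -0.36]
wrist_force: [0.1, -0.5, -0.7]
finger_gap: 36.4
```

```bash
python3 -c "
from h import *
st([414.7,253.4,-2])
z=tool()[0][2]
tok('wrist',zt=z+34.5+2,lo=90,hi=130,amin=600)"
```

```text
t 16.68 tcp [414.9 252.6  69.8] yaw -28.8 gap 36.4 F [ 0.1 -0.5 -0.7] j [-56.  20.  21. 122. -11.  40. -57.]
[414.7, 253.4, -2] -> [-0.07  7.18 -0.06]
[323. 249.] 3373 z 106.3 rect [414.4 251.7] [39.1 35.9] 61.2
```

Call:
jog_arm --moves '[[3,[-0.2,2,0],0],[3,[-0.2,4,0],0],[3,[-0.2,5.5,0],0],[3,[-0.2,6.3,0],0],[3,[-0.2,6.7,0],0],[3,[-0.2,7.0,0],0],[3,[-0.2,7.0,0],0],[3,[-0.2,7.0,0],0]]'

```text
t: 17.4
tool_pos: [416.4, 255.1, 0.4]
orientation: [-0.359, 0.609, -0.609, 0.36]
wrist_force: [-0.0, -0.3, -0.1]
finger_gap: 36.9
```

```bash
python3 -c "
from h import *
st([414.9,254.3,-3.6])
tok('wrist',zt=35.5,lo=28,hi=45,amin=600)"
```

```text
t 17.4 tcp [4.164e+02 2.551e+02 4.000e-01] yaw -28.9 gap 36.9 F [-0.  -0.3 -0.1] j [-53.  27.  17. 124. -15.  31. -53.]
[414.9, 254.3, -3.6] -> [ 0.15  0.4  -0.09]
[323. 250.] 3239 z 36.9 rect [414.8 252.3] [36.5 36.1] 59.6
```

Call:
jog_arm --moves '[[3,[-0.1,0.2,0],0],[3,[-0.1,0.4,0],0],[3,[-0.1,0.4,0],0],[3,[-0.1,0.4,0],0],[5.2,[-0.1,0.4,0],0],[5.2,[-0.1,0.4,0],0],[5.2,[-0.1,0.4,0],0],[5.2,[-0.1,-1,0],0],[5.2,[-0.1,-4,0],0],[5.2,[-0.1,-7.5,0],0],[5.2,[-0.1,-7.5,0],0],[5.2,[-0.1,-7.5,0],0]]'

```text
t: 18.45
tool_pos: [417.4, 257.0, 76.4]
orientation: [-0.358, 0.609, -0.608, 0.361]
wrist_force: [-0.8, 0.6, -0.3]
finger_gap: 52.5
```

```bash
python3 -c "
from h import *
st([*B,70],[*B,-32])
tok('wrist',zt=32.5,lo=22,hi=36,amin=600)"
```

```text
t 18.45 tcp [417.4 257.   76.4] yaw -28.8 gap 52.5 F [-0.8  0.6 -0.3] j [-57.  19.  22. 121. -11.  41. -57.]
[491.3, -222.4, 70] -> [38.45  0.52 29.58]
[491.3, -222.4, -32] -> [38.49 10.72 29.57]
[73. 66.] 898 z 28.6 rect [309.5 432.9] [68.7 39.5] 49.0
[322. 210.] 1653 z 32.5 rect [415.3 254.8] [37.1 37.2] 61.2
[ 11. 246.] 1255 z 28.3 rect [179.  350.8] [64.4 26.7] 46.4
```

Two stacked, offset about 1.5 mm. Now round B.

Call:
jog_arm --moves '[[6.5,[3.2,0,2.5],0],[6.5,[6.4,0,4.9],0],[6.5,[9.6,0,7.4],0],[6.5,[12.8,0,9.9],0],[6.5,[16,0,12.3],0],[6.5,[19.2,0,14.8],0],[6.5,[22.4,0,17.2],0],[6.5,[25.6,0,19.7],0],[6.5,[28.8,0,22.2],0],[6.5,[32,0,24.6],0],[6.5,[35.2,0,27.1],0],[6.5,[38.5,0,29.6],0]]'

```text
t: 19.5
tool_pos: [488.8, -225.3, 73.2]
orientation: [-0.361, 0.609, -0.608, 0.359]
wrist_force: [0.9, 0.0, -0.1]
finger_gap: 64.8
```

Call:
jog_arm --moves '[[6.5,[0,0,0],0],[6.5,[0,3,0],0],[6.5,[0,6,0],0],[6.5,[0,8.5,0],0],[6.5,[0,8.5,0],0],[6.5,[0,8.5,0],0]]'

```text
t: 20.0
tool_pos: [487.9, -223.3, -11.9]
orientation: [-0.361, 0.61, -0.608, 0.358]
wrist_force: [-0.2, 0.4, 0.7]
finger_gap: 65.2
```

```bash
python3 -c "
from h import *
st([*B,-32])
tok('wrist')"
```

```text
t 20.0 tcp [ 487.9 -223.3  -11.9] yaw -28.8 gap 65.2 F [-0.2  0.4  0.7] j [  0.  33.  23. 117. -22.  34.   9.]
[491.3, -222.4, -32] -> [-0.25  2.01  0.26]
[565. 126.] 3783 z 15.1 rect [ 636.7 -240.8] [168.   15.7] 90.0
[329. 231.] 2819 z 7.5 rect [ 492.6 -222.6] [38.2 36.5] 60.0
[243. 334.] 271 z 8.2 rect [ 406.5 -260.2] [20.8  9.9] 34.7
```

Call:
jog_arm --moves '[[6.5,[-0.3,1.0,0.3],0],[6.5,[-0.3,1.7,0.3],0],[6.5,[-0.3,2.0,0.3],0],[6.5,[-0.3,2.0,0.3],0],[6.5,[-0.3,2.0,0.3],0],[3,[-0.3,2.0,0.3],0],[3,[-0.3,2.0,0.3],0],[3,[-0.3,2.0,0.3],0],[3,[-0.3,2.0,0.3],0],[3,[-0.3,2.0,0.3],0],[3,[-0.3,2.0,0.3],0]]'

```text
t: 20.97
tool_pos: [494.2, -222.8, -30.0]
orientation: [0.36, -0.609, 0.609, -0.36]
wrist_force: [-0.8, 0.1, 0.8]
finger_gap: 37.1
```

```bash
python3 -c "
from h import *
st([415,254.8,75])"
```

```text
t 20.97 tcp [ 494.2 -222.8  -30. ] yaw -28.8 gap 37.1 F [-0.8  0.1  0.8] j [  1.  35.  22. 117. -23.  32.  10.]
[415, 254.8, 75] -> [-38.03 -10.5  -29.96]
```

Call:
jog_arm --moves '[[3,[0,-3,0],0],[3,[0,-6.5,0],0],[3,[0,-10.5,0],0],[3,[-3,-10.5,-2.4],0],[3,[-6,-10.5,-4.7],0],[3,[-9,-10.5,-7.1],0],[3,[-12,-10.5,-9.5],0],[3,[-15,-10.5,-11.8],0],[3,[-18,-10.5,-14.2],0],[3,[-21,-10.5,-16.5],0],[3,[-24,-10.5,-18.9],0],[3,[-27,-10.5,-21.3],0]]'

```text
t: 21.97
tool_pos: [437.0, 118.2, 75.0]
orientation: [-0.36, 0.609, -0.609, 0.36]
wrist_force: [1.6, -0.0, -0.4]
finger_gap: 36.6
```

Call:
jog_arm --moves '[[3,[-3,0,-2.4],0],[3,[-6,0,-4.7],0],[3,[-9,0,-7],0],[3,[-11,0,-8.7],0],[3,[-11,0,-8.7],0],[3,[-11,0,-8.7],0]]'

```text
t: 22.47
tool_pos: [413.9, 256.1, 74.7]
orientation: [-0.361, 0.608, -0.608, 0.361]
wrist_force: [-0.5, -0.5, 0.2]
finger_gap: 36.8
```

```bash
python3 -c "
from h import *
st([415,254.8,3])
z=tool()[0][2]
tok('wrist',zt=z+36.5,lo=85,hi=130,amin=600)"
```

```text
t 22.47 tcp [413.9 256.1  74.7] yaw -28.6 gap 36.8 F [-0.5 -0.5  0.2] j [-58.  20.  23. 122. -11.  41. -56.]
[415, 254.8, 3] -> [0.06 7.17 0.16]
[323. 248.] 3442 z 112.2 rect [413.7 255.6] [39.1 36.8] 59.8
```

Call:
jog_arm --moves '[[3,[0,2,0.15],0],[3,[0,4,0.15],0],[3,[0,5.5,0.15],0],[3,[0,6.2,0.15],0],[3,[0,6.6,0.15],0],[3,[0,6.8,0.15],0],[3,[0,6.8,0.15],0],[3,[0,6.8,0.15],0]]'

```text
t: 23.18
tool_pos: [416.3, 254.1, 7.5]
orientation: [-0.359, 0.609, -0.609, 0.36]
wrist_force: [0.4, -0.3, -0.1]
finger_gap: 36.7
```

```bash
python3 -c "
from h import *
st([415,254.8,3])
tok('wrist',zt=42,lo=34,hi=55,amin=600)"
```

```text
t 23.18 tcp [416.3 254.1   7.5] yaw -28.9 gap 36.7 F [ 0.4 -0.3 -0.1] j [-54.  27.  19. 124. -16.  32. -52.]
[415, 254.8, 3] -> [-0.    0.45 -0.15]
[323. 248.] 3449 z 45.0 rect [415.7 252.8] [39.5 37.3] 59.6
```

Call:
jog_arm --moves '[[3,[-0.1,0.3,0],0],[3,[-0.1,0.5,0],0],[3,[-0.1,0.5,0],0],[3,[-0.1,0.5,0],0],[5.2,[-0.1,0.5,0],0],[5.2,[-0.1,0.5,0],0],[5.2,[-0.1,0.5,0],0],[5.2,[-0.1,-1,0],0],[5.2,[-0.1,-4,0],0],[5.2,[-0.1,-7,0],0],[5.2,[-0.1,-7,0],0],[5.2,[-0.1,-7,0],0]]'

```text
t: 24.23
tool_pos: [417.1, 255.8, 78.1]
orientation: [-0.359, 0.609, -0.608, 0.361]
wrist_force: [-0.2, -0.8, 0.3]
finger_gap: 51.6
```

```bash
python3 -c "
from h import *
st([*S,76],[*S,-32])
tok('wrist',zt=39.5,lo=22,hi=44,amin=600)"
```

```text
t 24.23 tcp [417.1 255.8  78.1] yaw -28.8 gap 51.6 F [-0.2 -0.8  0.3] j [-58.  19.  23. 121. -12.  41. -56.]
[492.1, -44, 76] -> [22.65  0.15 21.02]
[492.1, -44, -32] -> [22.69 10.95 21.01]
[64. 67.] 1939 z 36.5 rect [284.  445.1] [65.1 81.7] 79.8
[322. 209.] 1790 z 39.5 rect [416.  255.3] [38.7 36.4] 61.2
[ 12. 245.] 1397 z 28.3 rect [186.2 348.8] [65.3 28.5] 46.3
```

Three rounds stacked, top at z 39.5, all within 2 mm. Now the square (jaw yaw −5.6°).

Call:
jog_arm --moves '[[6.5,[2.8,0,2.6],-6],[6.5,[5.6,0,5.2],-12],[6.5,[8.4,0,7.8],-18],[6.5,[11.3,0,10.5],-23.2],[6.5,[14.1,0,13.1],-23.2],[6.5,[17,0,15.7],-23.2],[6.5,[19.8,0,18.3],-23.2],[6.5,[22.7,0,21],-23.2],[6.5,[22.7,3,21],-23.2],[6.5,[22.7,6,21],-23.2],[6.5,[22.7,9,21],-23.2],[6.5,[22.7,9,21],-23.2]]'

```text
t: 25.28
tool_pos: [485.5, -45.4, -18.6]
orientation: [-0.478, 0.526, -0.522, 0.472]
wrist_force: [-0.9, -0.3, 0.6]
finger_gap: 64.9
```

Call:
jog_arm --moves '[[6.5,[0,0,0],0],[6.5,[0,0,0],0]]'

```text
t: 25.45
tool_pos: [490.7, -45.3, -12.8]
orientation: [-0.475, 0.524, -0.524, 0.475]
wrist_force: [0.8, 0.1, -0.5]
finger_gap: 65.2
```

```bash
python3 -c "
from h import *
st([*S,-32])
tok('wrist')"
```

```text
t 25.45 tcp [490.7 -45.3 -12.8] yaw -5.6 gap 65.2 F [ 0.8  0.1 -0.5] j [-17.  29.  18. 123. -18.  30.   9.]
[492.1, -44, -32] -> [-0.15  1.92  0.12]
[597.   6.] 182 z 17.9 rect [638.8  65.9] [ 7.4 18.4] 68.9
[578. 139.] 4383 z 15.0 rect [638.  -12.9] [155.5  19.4] 89.9
[150. 136.] 1029 z 11.1 rect [400.8  23.8] [22.8 14.3] 6.8
[325. 233.] 3314 z 7.5 rect [492.3 -43.4] [36.8 35.5] 84.4
```

Call:
jog_arm --moves '[[6.5,[-0.2,1.0,0.1],0],[6.5,[-0.2,1.7,0.1],0],[6.5,[-0.2,1.9,0.1],0],[6.5,[-0.2,1.9,0.1],0],[6.5,[-0.2,1.9,0.1],0],[3,[-0.2,1.9,0.1],0],[3,[-0.2,1.9,0.1],0],[3,[-0.2,1.9,0.1],0],[3,[-0.2,1.9,0.1],0],[3,[-0.2,1.9,0.1],0],[3,[-0.2,1.9,0.1],0]]'

```text
t: 26.42
tool_pos: [492.1, -43.3, -32.1]
orientation: [0.475, -0.524, 0.524, -0.475]
wrist_force: [0.1, 0.1, 0.7]
finger_gap: 35.7
```

```bash
python3 -c "
from h import *
st(unit(-75,-46,75))"
```

```text
t 26.42 tcp [492.1 -43.3 -32.1] yaw -5.6 gap 35.7 F [0.1 0.1 0.7] j [-16.  31.  17. 123. -19.  28.  10.]
[np.float64(496.0), np.float64(207.3), 75] -> [-24.98 -10.71  -2.06]
```

Call:
jog_arm --moves '[[3,[0,-3,0],0],[3,[0,-6.5,0],0],[3,[0,-10,0],0],[3,[-3,-10.7,-0.3],6],[3,[-6.5,-10.7,-0.6],12],[3,[-10,-10.7,-0.9],18],[3,[-14,-10.7,-1.2],23.6],[3,[-18,-10.7,-1.5],23.6],[3,[-22,-10.7,-1.8],23.6],[3,[-25,-10.7,-2.1],23.6],[3,[-25,-10.7,-2.1],23.6],[3,[-25,-10.7,-2.1],23.6]]'

```text
t: 27.42
tool_pos: [495.1, 209.6, 74.6]
orientation: [-0.359, 0.609, -0.609, 0.359]
wrist_force: [-0.0, -0.4, -0.0]
finger_gap: 35.9
```

```bash
python3 -c "
from h import *
st(unit(-75,-46,-14))
z=tool()[0][2]
tok('wrist',zt=z+39,lo=85,hi=130,amin=600)"
```

```text
t 27.42 tcp [495.1 209.6  74.6] yaw -29.0 gap 35.9 F [-0.  -0.4 -0. ] j [-50.  24.  26. 115. -15.  44. -44.]
[np.float64(496.0), np.float64(207.3), -14] -> [0.15 8.86 0.19]
[323. 248.] 4079 z 114.1 rect [495.2 210. ] [36.7 35.8] 61.0
```

Call:
jog_arm --moves '[[3,[0.2,3,0.15],0],[3,[0.2,6,0.15],0],[3,[0.2,7.5,0.15],0],[3,[0.2,8.2,0.15],0],[3,[0.2,8.5,0.15],0],[3,[0.2,8.5,0.15],0],[3,[0.2,8.5,0.15],0]]'

```text
t: 28.05
tool_pos: [496.8, 204.6, -9.2]
orientation: [0.357, -0.61, 0.61, -0.358]
wrist_force: [0.2, 0.1, 0.2]
finger_gap: 35.9
```

```bash
python3 -c "
from h import *
st(unit(-75,-46,-14))
tok('wrist',zt=29,lo=22,hi=40,amin=600)"
```

```text
t 28.05 tcp [496.8 204.6  -9.2] yaw -29.3 gap 35.9 F [0.2 0.1 0.2] j [-46.  32.  22. 117. -21.  34. -39.]
[np.float64(496.0), np.float64(207.3), -14] -> [-0.19  0.48 -0.2 ]
[137. 246.] 2803 z 39.3 rect [408.4 256.3] [34.4 41. ] 89.5
[323. 248.] 4007 z 30.3 rect [496.5 204.5] [36.3 35.9] 60.7
```

Call:
jog_arm --moves '[[3,[-0.2,0.2,-0.1],0],[3,[-0.2,0.4,-0.1],0],[3,[-0.2,0.45,-0.1],0],[3,[-0.2,0.45,-0.1],0],[5.2,[-0.2,0.45,-0.1],0],[5.2,[-0.2,0.45,-0.1],0],[5.2,[-0.2,0.45,-0.1],0],[5.2,[-0.2,-1,-0.1],0],[5.2,[-0.2,-5,-0.1],0],[5.2,[-0.2,-9,-0.1],0],[5.2,[-0.2,-9,-0.1],0],[5.2,[-0.2,-9,-0.1],0]]'

```text
t: 29.1
tool_pos: [497.5, 208.1, 81.9]
orientation: [-0.356, 0.61, -0.61, 0.359]
wrist_force: [0.0, 0.4, -0.2]
finger_gap: 52.1
```

```bash
python3 -c "
from h import *
st([400,-200,100])
tok('wrist',zt=25.5,lo=22,hi=44,amin=600,img='pics/piles.png')
print('top');tok('top',zt=7,lo=3.5,hi=22,amin=40)"
```

```text
t 29.1 tcp [497.5 208.1  81.9] yaw -29.2 gap 52.1 F [ 0.   0.4 -0.2] j [-51.  24.  27. 115. -15.  44. -44.]
[400, -200, 100] -> [40.37 -1.95 11.42]
[208. 205.] 1915 z 39.3 rect [411.8 253.7] [45.1 39.4] 1.8
[321. 203.] 1777 z 25.5 rect [495.8 208. ] [35.9 35.8] 60.8
top
[465. 217.] 1587 z 16.8 rect [ 386.8 -381.6] [105.4 145.3] 8.2
[418. 211.] 107 z 8.7 rect [ 404.3 -244.5] [32.9 35.5] 0.4
[308. 243.] 105 z 14.7 rect [305.8  81. ] [15.5 74.2] 24.4
[177. 314.] 1840 z 15.3 rect [116.1 424.5] [215.3 126.8] 3.5
[334. 314.] 63 z 12.5 rect [103.3   1. ] [41.2 17.5] 31.8
[364. 380.] 63 z 13.6 rect [-79.5 -80.9] [11.  58.5] 50.9
```

View pics/piles.png

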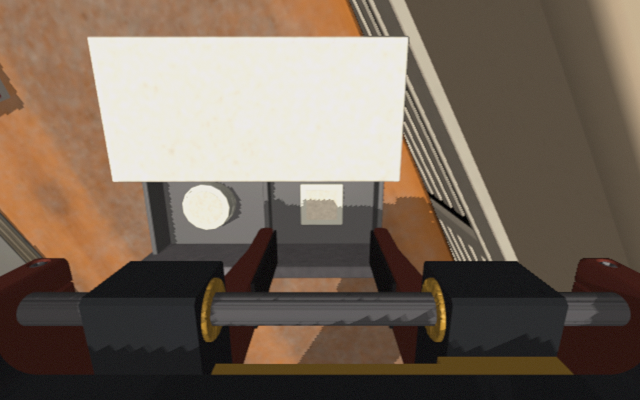

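Wrist view: round pile at (208,206) in the left bin, square at (321,204) in the right bin, both flat. Next the lid.

Call:
jog_arm --moves '[[5,[3.7,-2,1.2],0],[5,[7.4,-2,2.3],0],[5,[11,-2,3.5],0],[5,[14.7,-2,4.6],0],[5,[18.4,-2,5.8],0],[5,[22.1,-2,7],0],[5,[25.8,-2,8.1],0],[5,[29.5,-2,9.3],0],[5,[33.2,-2,10.4],0],[5,[36.8,-2,11.6],0],[5,[40.5,-2,12.7],0],[5,[44.2,-2,13.9],0]]'

```text
t: 30.2
tool_pos: [399.6, -247.3, 98.5]
orientation: [-0.359, 0.611, -0.609, 0.357]
wrist_force: [1.1, 0.9, 0.0]
finger_gap: 50.2
```

Call:
jog_arm --moves '[[5,[0,0,0],0],[5,[0,2,0],0],[5,[0,4,0],0],[5,[0,4,0],0],[5,[0,4,0],0]]'

```text
t: 30.62
tool_pos: [399.8, -245.7, 58.5]
orientation: [-0.359, 0.611, -0.609, 0.356]
wrist_force: [-0.8, -0.7, -1.2]
finger_gap: 50.1
```

```bash
cat > lid.py <<'E'
from h import *
st()
p,d,c,W=tok('wrist',zt=7,lo=3.5,hi=23,img='pics/lid.png')
m=(W[...,2]>14)&(W[...,2]<24)&(np.hypot(W[...,0]-404,W[...,1]+246)<60)&(d>0)
q=W[m][:,:2]; print(m.sum(), np.median(W[m][:,2]) if m.sum() else '', cv2.minAreaRect(q.astype(np.float32)), q.mean(0))
e,v=np.linalg.eigh(np.cov(q.T)); print('bar long dir',np.degrees(np.arctan2(v[1,1],v[0,1])), np.sqrt(e))
E
python3 lid.py
```

```text
t 30.62 tcp [ 399.8 -245.7   58.5] yaw -29.2 gap 50.1 F [-0.8 -0.7 -1.2] j [ -4.  22.  34. 125. -19.  39.  14.]
[615.  80.] 2513 z 12.6 rect [ 636.9 -280.8] [154.6  18.2] 90.0
[327. 201.] 1543 z 8.7 rect [ 403.7 -245.8] [36.9 35.7] 60.8
[508. 219.] 446 z 14.0 rect [ 529.6 -334. ] [30.1 21.8] 29.5
[352. 280.] 1005 z 18.0 rect [ 385.7 -311.6] [33.2 51. ] 60.9
[354. 344.] 2937 z 17.6 rect [ 354.2 -378.5] [41.4 95.1] 60.9
[262. 345.] 192 z 10.3 rect [ 278.  -343.8] [30.3 14.4] 74.0
405 20.299306824499496 ((401.0589599609375, -268.5643310546875), (73.54749298095703, 20.087453842163086), 84.5357437133789) [ 403.71005481 -245.54770036]
bar long dir 68.21069116896079 [3.9863192 9.6858543]
```

View pics/lid.png

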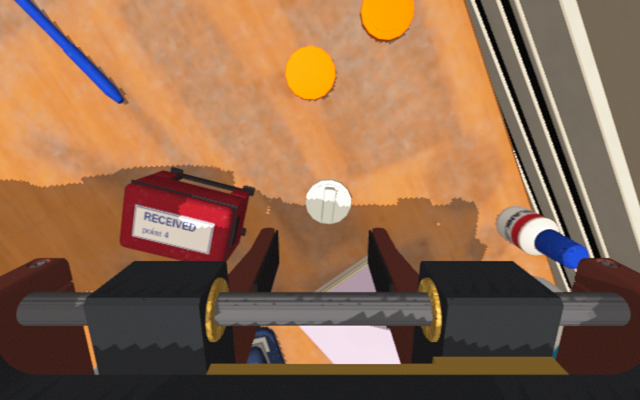

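```bash
python3 - <<'E'
from h import *
t,M,o=tool()
for n in('side','wrist'):
    p,d,c=cap(n);W=pts(d,c);L=(W-t)@M
    for y0 in range(-170,-30,10):
        k=(d>0)&(abs(L[...,0])<60)&(abs(L[...,2])<110)&(L[...,1]>y0)&(L[...,1]<y0+10)&(W[...,2]>75)
        if k.sum()>5: print(n,y0,k.sum(),'x',np.percentile(L[k][:,0],[2,98]).round(),'z',np.percentile(L[k][:,2],[1,99]).round())
p,d,c=cap('top');W=pts(d,c)
m=(W[...,2]>25)&(W[...,2]<75)&(np.hypot(W[...,0]-325,W[...,1]+208)<70)&(d>0)
q=W[m]; L=((q-[403.7,-245.6,0])@M); print('stamp rel lid jaw',np.percentile(L[:,2],[2,98]),'x',np.percentile(L[:,0],[2,98]),cv2.minAreaRect(q[:,:2].astype(np.float32)),q[:,2].max())
E
```

```text
side -170 142 x [-17.  24.] z [-41.  16.]
side -160 719 x [-28.  34.] z [-89.  87.]
side -150 237 x [-18.  34.] z [-88.  85.]
side -140 328 x [ 0. 34.] z [-83.  78.]
side -130 248 x [-21.  35.] z [-81.  79.]
side -120 54 x [-27.  34.] z [-81.  79.]
side -110 52 x [-3. 13.] z [-40.  40.]
side -100 57 x [-11.  14.] z [-39.  38.]
side -90 53 x [-5. 13.] z [-38.  37.]
side -80 50 x [-9. 13.] z [-36.  35.]
side -70 44 x [-9. 13.] z [-35.  34.]
side -60 48 x [-12.  13.] z [-34.  34.]
side -50 46 x [-9. 13.] z [-34.  34.]
side -40 17 x [-10.  13.] z [-33.  31.]
wrist -160 10402 x [-24. -22.] z [-57.  57.]
wrist -150 10465 x [-26. -18.] z [-59.  59.]
wrist -140 36047 x [-33. -12.] z [-73.  74.]
wrist -130 13356 x [-34.  -1.] z [-77.  78.]
wrist -120 3282 x [-33.   6.] z [-78.  79.]
wrist -110 519 x [-4. 11.] z [-27.  27.]
wrist -100 972 x [-12.  11.] z [-35.  36.]
wrist -90 925 x [-12.  -2.] z [-36.  37.]
wrist -80 825 x [-12.   4.] z [-35.  36.]
wrist -70 675 x [-12.   9.] z [-34.  34.]
wrist -60 571 x [-12.   9.] z [-33.  34.]
wrist -50 474 x [-12.   9.] z [-33.  34.]
wrist -40 193 x [-12.   9.] z [-33.  34.]Traceback (most recent call last):
  File "<stdin>", line 10, in <module>
    return _quantile_unchecked(
        a, q, axis, out, overwrite_input, method, keepdims, weights)
    return _ureduce(a,
                    func=_quantile_ureduce_func,
    ...<5 lines>...
                    overwrite_input=overwrite_input,
                    method=method)
    r = func(a, **kwargs)
    result = _quantile(arr,
                       quantiles=q,
    ...<2 lines>...
                       out=out,
                       weights=wgt)
    slices_having_nans = np.isnan(arr[-1, ...])
                                  ~~~^^^^^^^^^
IndexError: index -1 is out of bounds for axis 0 with size 0
```

Body begins 80 mm above the tips, so it clears the stamp. I grip the bar.

Call:
jog_arm --moves '[[3.5,[-0.2,3,0.3],0],[3.5,[-0.2,6,0.3],0],[3.5,[-0.2,7.5,0.3],0],[3.5,[-0.2,8,0.3],0],[3.5,[-0.2,8,0.3],0],[3.5,[-0.2,8,0.3],0]]'

```text
t: 31.32
tool_pos: [405.8, -246.4, -19.3]
orientation: [0.357, -0.61, 0.61, -0.358]
wrist_force: [0.2, -0.2, -0.4]
finger_gap: 35.0
```

```bash
python3 -c "
from h import *
st([403.7,-245.6,-24.5])
p,d,c=cap('wrist');W=pts(d,c)
m=(W[...,2]>15)&(W[...,2]<24)&(np.hypot(W[...,0]-404,W[...,1]+246)<19)&(d>0)&(p.min(-1)>90)
q=W[m][:,:2];print(m.sum(),cv2.minAreaRect(q.astype(np.float32)))"
```

```text
t 31.32 tcp [ 405.8 -246.4  -19.3] yaw -29.2 gap 35.0 F [ 0.2 -0.2 -0.4] j [  2.  30.  27. 126. -28.  29.  21.]
[403.7, -245.6, -24.5] -> [ 0.03  0.52 -0.22]
808 ((403.4045104980469, -245.63088989257812), (28.16118621826172, 9.00831413269043), 54.67280578613281)
```

Call:
jog_arm --moves '[[3.5,[0,0.2,-0.2],6],[3.5,[0,0.5,-0.2],6],[3.5,[0,0.5,-0.2],6],[3.5,[0,0.5,-0.2],6],[0.3,[0,0.5,-0.2],6],[0.3,[0,0.5,-0.2],6],[0.3,[0,0.5,-0.2],6],[0.3,[0,0.5,-0.2],6],[0.3,[0,0.5,-0.2],6],[0.3,[0,0.5,-0.2],6],[0.3,[0,0.5,-0.2],6]]' --squeeze 25

```text
t: 32.28
tool_pos: [403.4, -245.1, -25.1]
orientation: [0.325, -0.628, 0.628, -0.325]
wrist_force: [0.1, 0.4, 0.2]
finger_gap: 8.4
```

```bash
python3 -c "
from h import *
st([386,-380,30],[386,-380,-5])"
```

```text
t 32.28 tcp [ 403.4 -245.1  -25.1] yaw -35.2 gap 8.4 F [0.1 0.4 0.2] j [  1.  31.  28. 127. -30.  29.  17.]
[386, -380, 30] -> [12.03 -5.51  6.36]
[386, -380, -5] -> [12.03 -2.01  6.35]
```

Call:
jog_arm --moves '[[0.3,[0,-3,0],0],[0.3,[0,-5.5,0],0],[0.3,[3,-5.5,1.6],0],[0.3,[6,-5.5,3.2],0],[0.3,[9,-5.5,4.8],0],[0.3,[12,-5.5,6.4],0],[0.3,[12,-5.5,6.4],0],[0.3,[12,-4,6.4],0],[0.3,[12,-2.5,6.4],0],[0.3,[12,-2.5,6.4],0],[0.3,[12,-2.5,6.4],0]]'

```text
t: 33.2
tool_pos: [385.7, -379.4, -0.7]
orientation: [-0.326, 0.629, -0.627, 0.325]
wrist_force: [0.6, 0.0, -1.2]
finger_gap: 8.9
```

```bash
python3 -c "
from h import *
st([386,-380,-7])
p,d,c,W=tok('wrist',zt=29,lo=24,hi=60,img='pics/bk.png')"
```

```text
t 33.2 tcp [ 385.7 -379.4   -0.7] yaw -35.2 gap 8.9 F [ 0.6  0.  -1.2] j [ 15.  33.  30. 117. -28.  37.  28.]
[386, -380, -7] -> [0.04 0.63 0.06]
[524.  25.] 1591 z 39.3 rect [ 530.7 -343.3] [17.9 30.9] 29.4
[535. 165.] 5016 z 44.9 rect [ 508.3 -412.7] [67.9 48.9] 39.2
[322. 239.] 1805 z 37.2 rect [ 385.9 -379.7] [36.8 38.7] 5.4
```

View pics/bk.png

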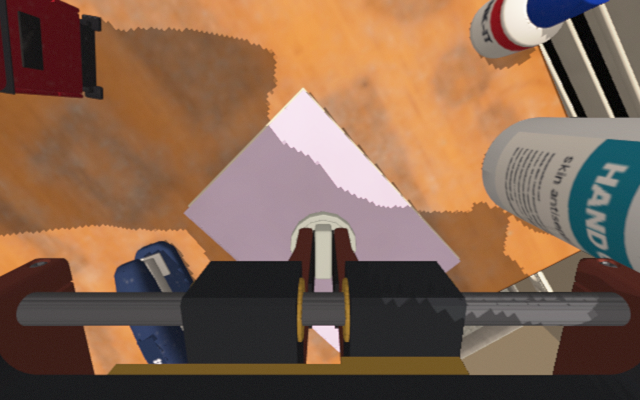

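Call:
jog_arm --moves '[[0.3,[0,0.3,0],0],[0.3,[0,0.6,0],0],[0.3,[0,0.7,0],0],[0.3,[0,0.7,0],0],[2.5,[0,0.7,0],0],[2.5,[0,0.7,0],0],[2.5,[0,0.7,0],0],[2.5,[0,0.7,0],0],[2.5,[0,-3,0],0],[2.5,[0,-7,0],0],[2.5,[0,-11,0],0],[2.5,[0,-11,0],0]]'

```text
t: 34.25
tool_pos: [389.3, -383.7, 116.4]
orientation: [0.323, -0.625, 0.631, -0.327]
wrist_force: [0.7, -0.9, -0.4]
finger_gap: 24.9
```

```bash
python3 -c "
from h import *
st(unit(-160,0,105),unit(-160,0,-5))
p,d,c,W=tok('wrist',zt=24,lo=22,hi=45)
m=(W[...,2]>32)&(W[...,2]<45)&(np.hypot(W[...,0]-386,W[...,1]+380)<22)&(d>0);print(m.sum(),np.median(W[m][:,2]),cv2.minAreaRect(W[m][:,:2].astype(np.float32)))"
```

```text
t 34.25 tcp [ 389.3 -383.7  116.4] yaw -35.3 gap 24.9 F [ 0.7 -0.9 -0.4] j [  8.  23.  39. 113. -19.  49.  21.]
[np.float64(414.3), np.float64(155.5), 105] -> [-45.45   0.84 -29.12]
[np.float64(414.3), np.float64(155.5), -5] -> [-45.45  11.84 -29.24]
[589.  82.] 2579 z 34.1 rect [ 638.8 -452.5] [ 18.7 193.8] 0.0
[427.  57.] 581 z 38.9 rect [ 534.2 -339.2] [30.8 26.9] 81.2
[432. 141.] 524 z 34.5 rect [ 502.5 -406.5] [58.9 27.5] 38.8
[317. 191.] 1182 z 25.7 rect [ 386.  -380.1] [37.3 36.3] 54.5
[ 82. 273.] 875 z 29.8 rect [ 138.7 -309.9] [23.  79.1] 12.8
301 37.316403696218686 ((385.7474670410156, -379.8879089355469), (27.72542953491211, 8.339128494262695), 54.51402282714844)
```

Lid lies flat, grip up, at the booklet's centre (top z 37.3). Now I close the drawer.

Call:
jog_arm --moves '[[0,[-3.4,0,-2.2],-6],[0,[-6.8,0,-4.4],-6],[0,[-10.2,0,-6.5],-6],[0,[-13.6,0,-8.7],-6],[0,[-17,0,-10.9],-6],[0,[-20.4,0,-13.1],-6],[0,[-23.8,0,-15.2],-6],[0,[-27.2,0,-17.4],-6],[0,[-30.6,0,-19.6],-6],[0,[-34,0,-21.8],-6],[0,[-37.4,0,-24],-6],[0,[-40.8,0,-26.1],-6]]' --squeeze 10

```text
t: 35.3
tool_pos: [407.3, 105.8, 109.3]
orientation: [-0.358, 0.61, -0.61, 0.357]
wrist_force: [1.0, -0.6, -0.1]
finger_gap: 0.3
```

```bash
python3 -c "
from h import *
st(unit(-160,0,105),unit(-160,0,-5))"
```

```text
t 35.3 tcp [407.3 105.8 109.3] yaw -29.2 gap 0.3 F [ 1.  -0.6 -0.1] j [-47.  10.  27. 128.  -6.  43. -45.]
[np.float64(414.3), np.float64(155.5), 105] -> [-4.68  0.43 -1.81]
[np.float64(414.3), np.float64(155.5), -5] -> [-4.69 11.43 -1.8 ]
```

Call:
jog_arm --moves '[[0,[-3,0,-1.3],0],[0,[-4,0,-1.8],0],[0,[-4,2,-1.8],0],[0,[-4,5,-1.8],0],[0,[-4,8,-1.8],0],[0,[-4,11,-1.8],0],[0,[-4,11.2,-1.8],0],[0,[-4,11.2,-1.8],0],[0,[-4,11.2,-1.8],0]]'

```text
t: 36.05
tool_pos: [412.6, 147.0, -1.5]
orientation: [0.357, -0.61, 0.61, -0.357]
wrist_force: [0.6, -0.1, -0.3]
finger_gap: 0.8
```

```bash
python3 -c "
from h import *
st(unit(-133,0,-3),unit(-67,0,-3),unit(-58,0,-3))"
```

```text
t 36.05 tcp [412.6 147.   -1.5] yaw -29.3 gap 0.8 F [ 0.6 -0.1 -0.3] j [-44.  24.  19. 130. -17.  28. -40.]
[np.float64(427.5), np.float64(179.1), -3] -> [-3.52  0.15 -0.27]
[np.float64(459.7), np.float64(236.7), -3] -> [-10.12   0.15  -0.28]
[np.float64(464.1), np.float64(244.6), -3] -> [-11.03   0.15  -0.28]
```

Call:
jog_arm --moves '[[0,[-2,0,-0.2],0],[0,[-3,0,-0.3],0],[0,[-3.6,0,-0.3],0],[0,[-4.2,0,-0.3],0],[0,[-4.9,0,-0.3],0],[0,[-5.6,0,-0.3],0],[0,[-6.3,0,-0.3],0],[0,[-7,0,-0.3],0],[0,[-7.6,0,-0.3],0],[0,[-8.2,0,-0.3],0],[0,[-8.8,0,-0.3],0],[0,[-9.2,0,-0.3],0]]'

```text
t: 37.05
tool_pos: [455.0, 230.0, -2.2]
orientation: [0.358, -0.61, 0.61, -0.358]
wrist_force: [-0.8, -1.9, 0.8]
finger_gap: 0.8
```

```bash
python3 -c "
from h import *
st(unit(-67,0,-3),unit(-58,0,-3))"
```

```text
t 37.05 tcp [455.  230.   -2.2] yaw -29.2 gap 0.8 F [-0.8 -1.9  0.8] j [-49.  29.  20. 121. -18.  33. -46.]
[np.float64(459.7), np.float64(236.7), -3] -> [-0.81  0.08  0.08]
[np.float64(464.1), np.float64(244.6), -3] -> [-1.72  0.08  0.08]
```

Call:
jog_arm --moves '[[0,[-0.4,0,0],0],[0,[-0.7,0,0],0],[0,[-0.9,0,0],0],[0,[-1.1,0,0],0],[0,[-1.3,0,0],0],[0,[-1.5,0,0],0],[0,[-1.7,0,0],0],[0,[-1.7,0,0],0]]'

```text
t: 37.72
tool_pos: [462.7, 243.8, -2.2]
orientation: [0.358, -0.61, 0.61, -0.357]
wrist_force: [-1.3, -3.6, 2.0]
finger_gap: 0.2
```

```bash
python3 -c "
from h import *
st(unit(-58,0,-3))"
```

```text
t 37.72 tcp [462.7 243.8  -2.2] yaw -29.2 gap 0.2 F [-1.3 -3.6  2. ] j [-50.  30.  20. 119. -18.  34. -47.]
[np.float64(464.1), np.float64(244.6), -3] -> [-0.13  0.08  0.08]
```

Call:
jog_arm --moves '[[0,[-0.1,0,0],0],[0,[-0.2,0,0],0],[0,[-0.3,0,0],0],[0,[-0.3,0,0],0]]'

```text
t: 38.05
tool_pos: [462.6, 243.8, -2.4]
orientation: [0.359, -0.61, 0.611, -0.355]
wrist_force: [-4.9, -10.0, 7.2]
finger_gap: 0.5
```

At the stop (11 N, no further travel). Backing off straight.

Call:
jog_arm --moves '[[0,[0.5,0,0],0],[0,[1.5,0,0],0],[0,[3,0,0],0],[0,[6,0,0],0],[0,[10,0,0],0],[0,[10,-4,0],0],[0,[10,-8,0],0],[0,[10,-12,0],0],[0,[10,-16,0],0],[0,[10,-16,0],0],[0,[10,-16,0],0],[0,[10,-16,0],0]]'

```text
t: 39.05
tool_pos: [415.5, 160.0, 157.9]
orientation: [-0.357, 0.61, -0.61, 0.358]
wrist_force: [-0.4, 0.3, -0.2]
finger_gap: 0.4
```

```bash
python3 - <<'E'
from h import *
st()
s,ds,cs=cap('side'); p,d,c=cap('wrist'); W=pts(d,c)
rel=W[...,:2]-U; a=rel@UX; b=rel@UY
for n,(ww,dd) in {'wrist':(W,d),'side':(pts(ds,cs),ds)}.items():
    r=ww[...,:2]-U; a=r@UX; b=r@UY
    k=(dd>0)&(abs(b)<95)&(a>-140)&(a<-30)&(ww[...,2]>15)&(ww[...,2]<60); print(n,k.sum(),np.percentile(a[k],[2,20,50,80]).round(1))
cv2.imwrite('pics/end.png',np.hstack([cv2.resize(s[150:350,180:500],(480,300)),cv2.resize(p,(320,200),interpolation=3)[:200].copy() if 0 else cv2.resize(p,(300,300))]))
E
python3 -c "
from h import *
tok('top',zt=7,lo=3.5,hi=30,amin=40)"
```

```text
t 39.05 tcp [415.5 160.  157.9] yaw -29.2 gap 0.4 F [-0.4  0.3 -0.2] j [-54.   8.  28. 123.  -5.  51. -53.]
wrist 1019 [-58.1 -57.8 -57.7 -45.5]
side 627 [-62.3 -59.2 -57.2 -55.1]
[465. 217.] 1652 z 17.4 rect [ 386.9 -381.9] [105.4 143.7] 8.2
[210. 307.] 5833 z 17.3 rect [120.4 351.8] [215.5 272.6] 3.5
[343. 315.] 73 z 13.5 rect [ 99.9 -19.9] [22.7 32.7] 55.8
```

View pics/end.png

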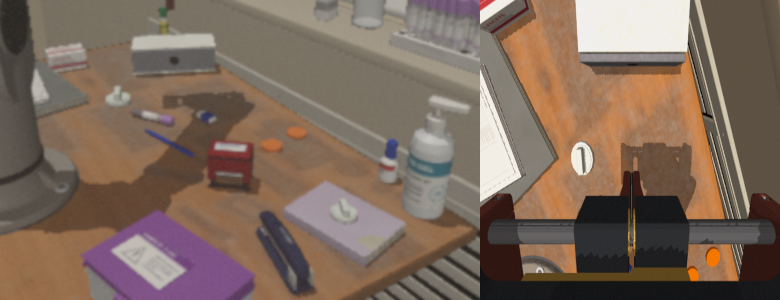

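Side and wrist views: drawer face flush at unit x ≈ −57, lid on the booklets at (345,210), orange discs untouched. I wait a second, recheck and hand in.

Call:
jog_arm --moves '[[0,[2,-2,0],0],[0,[2,-2,0],0],[0,[2,-2,0],0],[0,[2,-2,0],0],[0,[2,-2,0],0],[0,[2,-2,0],0],[0,[2,-2,0],0],[0,[2,-2,0],0],[0,[2,-2,0],0],[0,[2,-2,0],0],[0,[2,-2,0],0],[0,[2,-2,0],0]]'

```text
t: 40.2
tool_pos: [405.9, 142.1, 177.9]
orientation: [-0.358, 0.61, -0.61, 0.358]
wrist_force: [-0.2, 0.3, 0.1]
finger_gap: 0.4
```

```bash
python3 - <<'E'
from h import *
p,d,c=cap('wrist'); W=pts(d,c)
r=W[...,:2]-U; a=r@UX; b=r@UY
k=(d>0)&(abs(b)<95)&(a>-140)&(a<-30)&(W[...,2]>15)&(W[...,2]<60); x=np.percentile(a[k],[2,50]); print(x)
s,ds,cs=cap('side'); S=pts(ds,cs); k=(np.hypot(S[...,0]-386,S[...,1]+380)<16)&(ds>0); print('lid top',np.percentile(S[k][:,2],[50,97]))
if x[0]>-62: print(robot.hand_in())
E
```

```text
[-58.19855604 -57.73220031]
lid top [27.10537608 38.16812442]
the job is handed in; nothing more can be done
None
```

The job is done and handed in at about 40 s of the 210 s allowed. Four tokens were present: three round and one square.

- **Drawer:** I pressed it open, and after filling it pushed it to its inner stop at about 11 N. A second after I let go, its face was still at about −58 mm from the unit's origin (latched shut is −56), so it stayed latched.
- **Tokens:** the three rounds are piled in the left compartment, within about 2 mm of each other, with the top at 39.5 mm. The square lies flat in the right compartment. I could not look inside after closing; my last view of the piles was before the lid was moved and the drawer shut.
- **Lid:** the small lid lies grip up on the lilac booklets, near their centre, with its top at 37–38 mm.
- **Other things on the desk:** the orange discs and the larger lid were not touched. In the last pictures the other things on the desk looked undisturbed, but I did not measure them again.

**One disagreement:** the reported TCP height lies about 34.5 mm below where the fingertips really are. Because of this my first grasp closed in the air above a token without touching it. The opening press also landed near the top of the drawer panel, but it worked. I corrected for the offset in everything after that.

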